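Unstack the washed cassettes onto their drying stands

TASK

Take the stack of washed things apart from the top down, and set each on the drying stand of its own colour: the blue bur block first, then the yellow, the green and the red cassette. Set each one down gently (do not drop it), so that it lies flat between the coloured lips, centred on its stand and lengthwise along it. Leave the white dish and the roll of tape where they are.

Things in the scene. Friction and masses are not known exactly. Their poses are not given: they have to be found in the camera images.
- bur_block: Blue bur block 62 x 30 mm, 22 mm high, with thin burs standing out of its top to 40 mm; on top of the stack at the start. Hold the block by its 30 mm width, below the burs. Loose, under 0.1 kg. Origin: centre of the underside; y along its 62 mm length, x across its 30 mm width, z up.
- cassette_yellow: Yellow plastic instrument cassette, a closed flat box 64 x 46 x 28 mm with dark slots in its lid, plain vertical sides, at the start under the bur block and on the green cassette. Loose, under 0.3 kg. Origin: centre of the underside; x along its 64 mm length, z up. At the start it stands level.
- cassette_green: Green plastic instrument cassette, a closed flat box 76 x 56 x 28 mm with dark slots in its lid, plain vertical sides, at the start under the yellow and on the red cassette. Loose, under 0.3 kg. Origin: centre of the underside; x along its 76 mm length, z up. At the start it stands level.
- cassette_red: Red plastic instrument cassette, a closed flat box 86 x 66 x 28 mm with dark slots in its lid, plain vertical sides, at the start at the bottom of the stack, on the desk. Loose, under 0.3 kg. Origin: centre of the underside; x along its 86 mm length, z up. At the start it stands level. A shelf board overhangs from x = 0.60 m on, 0.24 to 0.26 m above the desk.
- stand_blue: Low drying stand for the bur block: a steel plate 120 x 80 mm whose top is 6 mm above the desk, with a raised blue lip 8 mm wide and 14 mm high at each of its two short ends (104 mm free between the lips; the long sides are open). Fixed to the desk. Origin: centre of its underside, at desk level; x along its 120 mm length, z up.
- stand_yellow: Low drying stand for the yellow cassette: a steel plate 120 x 80 mm whose top is 6 mm above the desk, with a raised yellow lip 8 mm wide and 14 mm high at each of its two short ends (104 mm free between the lips; the long sides are open). Fixed to the desk. Origin: centre of its underside, at desk level; x along its 120 mm length, z up.
- stand_green: Low drying stand for the green cassette: a steel plate 120 x 80 mm whose top is 6 mm above the desk, with a raised green lip 8 mm wide and 14 mm high at each of its two short ends (104 mm free between the lips; the long sides are open). Fixed to the desk. Origin: centre of its underside, at desk level; x along its 120 mm length, z up.
- stand_red: Low drying stand for the red cassette: a steel plate 120 x 80 mm whose top is 6 mm above the desk, with a raised red lip 8 mm wide and 14 mm high at each of its two short ends (104 mm free between the lips; the long sides are open). Fixed to the desk. Origin: centre of its underside, at desk level; x along its 120 mm length, z up.
- dish: Small white mixing dish, 32 mm across and 22 mm high, at the right-hand end of the desk; a bystander. Origin: centre of the underside.
- tape: Beige roll of indicator tape lying flat, 69 mm across and 19 mm high, at the left-hand end; a bystander. Origin: centre of the underside. (All things lie in front of a shelf board with bottles on it, which overhangs the desk from x = 0.60 m on, 0.24 to 0.26 m up: keep arm and gripper clear of it when swinging from side to side.)
There are look-alikes about, which are no part of the job. What is shaped like the bur_block but orange is not meant.

How it is judged:
By the outcome, as a careful person would: the job done as asked, in the order asked, and still so for the second after the job is handed in, with the robot touching nothing.
It also fails if it takes over 122 s, if anything falls off the work surface, if the arm or the gripper's body presses on something with over 40 N, if the wrist force passes 120 N, or if a joint passes its speed limit or range.

ROBOT

A 6-joint arm with a two-finger parallel gripper is mounted at the origin on a cart in front of the work surface, level with it; the furniture and walls round the work are solid. World frame = base frame: x ahead of the robot, y to its left, z up, the work surface at z = 0. Lengths are in mm, angles in rad, forces in N, time in s.
With the tool pointing down it reaches from about 275 to 1000 mm from the base axis. Payload 8.4 kg.
Tool frame: the origin (TCP) lies midway between the tips of the shut fingers; the grasp point (between the pads) lies 19 mm behind it; z points along the fingers, y is the line along which they close (so a half turn about z gives the same grasp; the last joint's range is limited). The gripper opens to 85 mm and grips with 20 to 120 N. Pads are 22 mm wide; open, the fingers measure 114 mm over their backs; the gripper's body (76 mm by 85 mm) begins 54 mm behind the grasp point. The pads swing forward as they close: fully open they stand 13 mm farther back than shut.
Start: joints at [-1.154, 0.353, 1.633, -0, 1.155, -0.002], TCP at [254.164, -570.989, 231.281] pointing down, gripper open.
Joint ranges: [-2.63, 2.63], [-0.92, 2.1], [0.06, 2.66], [-1.3, 4.44], [0, 2.69], [-3.02, 3.02]. Speed limits (rad/s): [2.22, 2.22, 2.79, 3.14, 3.14, 3.14].

INTERFACE

Orientations are given as [roll, pitch, yaw] about the fixed x, y, z axes, in that order (R = Rz(yaw) Ry(pitch) Rx(roll)).
In Python, from rig import r, imaging gives the robot as it stands. The module is installed in compiled form; this text tells all that it offers.
- The arm moves only by the tool arm_command, never from a script. Its argument "deltas" is a list of rows, each an object of numbers: "hand": the finger opening in mm, from 0 to 85.4; "tx", "ty", "tz": the shift along the tool's x, y, z in mm; "wx", "wy", "wz": the turn, a rotation vector about the tool's x, y, z in rad. A call has 1 to 8 rows; each row shifts and turns the commanded pose from where the row before left it, along the tool's axes as they then stand; what a row does not reach is not made up. A row lasts 1/8 s, in which the tool goes at most 62.5 mm and 10.7 degrees, less where a joint would pass 70% of its speed; a pose out of reach is approached as far as the arm can. A call with a gripper value outside its range is refused whole. The fingers move at their own pace and stop on an object; "squeeze" is the grip in N (left out, the last holds). Time passes only in rows, so rows that do not move let the fingers close. It gives the time, the measured TCP pose, the force, the opening and the grip force at its end, in the units of the state.
- r.sense(): the state, without advancing time (a new reading comes with each control period).
- imaging.grab_frame(name): name is "scene" or "top" or "wrist"; returns a dict with "image" (420x560x3 uint8, red, green, blue), "mtx" (3x3 intrinsics, pixels), "world_to_cam" (4x4, takes a point from world to camera coordinates). Camera axes: x right, y up, looking along -z (the intrinsics and any distortion apply to the point x, -y, -z); pixel columns grow to the right and rows downward; lengths in mm; the calibration is good to about 2 mm. A picture is of the moment at which its call begins. There is no depth.
- r.sign_off(): hands the job in; it is judged then, once.
The state is a dict: "clock": time; "qpos": joint angles; "qvel": joint speeds; "joint_efforts": joint torques, N m; "eef_pos": TCP position; "tcp_rot": TCP orientation; "contact_force": force on the tool from outside, world axes, zero at the start; "wrist_torque": the same for the moment, N m; "opening": opening from 0.0 (shut) to 1.0 (fully open); "grasp_force": force on a finger pad.
Only numpy, scipy, OpenCV 4.12 (cv2) and the standard library are available. Lean on these libraries where they do the work, as an engineer would, in place of code of your own. Each camera call takes 0.05 s, during which the arm holds its last target. There are 200 camera calls.

## Working session

There is one attempt and no reset: what is moved stays moved. The work goes in short steps, Python scripts to look and compute and a tool call to move; the robot and the scene stay as the last step left them, time stands still between calls to the robot, and variables do not carry over. Pictures are saved under pics/ and viewed, at most 14 in all, crops included, and the job is handed in when it is done.

Besides the shell and the picture viewer there is one more tool, called by a JSON object that holds its "fn" and its "kwargs", one argument or row to a line. arm_command: Moves the arm, as the interface text tells. Its arguments: {"type":"object","properties":{"deltas":{"type":"array"},"squeeze":{"type":"number"}},"required":["deltas"]}

```bash
mkdir -p pics && python3 - <<'E'
from rig import r, imaging
import cv2, pickle, numpy as np
d={}
for n in ("scene","top"):
    f=imaging.grab_frame(n); d[n]=f
    cv2.imwrite(f"pics/{n}0.png",cv2.resize(f["image"][:,:,::-1],(800,600),interpolation=cv2.INTER_CUBIC))
    print(n,f["mtx"].tolist(),np.round(f["world_to_cam"],3).tolist())
pickle.dump(d,open("f0.pkl","wb"))
print(r.sense())
E
```

```text
scene [[520.2421630487978, 0.0, 276.0558652246542], [0.0, 520.2421630487978, 205.71856435542767], [0.0, 0.0, 1.0]] [[0.66, -0.751, 0.007, -296.143], [0.407, 0.365, 0.837, -318.481], [-0.632, -0.55, 0.547, -1287.286], [0.0, 0.0, 0.0, 1.0]]
top [[397.664098566946, 0.0, 282.255742834168], [0.0, 397.664098566946, 206.2656141121186], [0.0, 0.0, 1.0]] [[0.001, -1.0, -0.009, 61.214], [0.994, -0.0, 0.106, -542.501], [-0.106, -0.01, 0.994, -1381.981], [0.0, 0.0, 0.0, 1.0]]
{'clock': 0.1, 'qpos': array([-1.15437561e+00,  3.53550245e-01,  1.63403662e+00,  1.66225689e-05,
        1.15520782e+00, -2.39453264e-03]), 'qvel': array([-0.00058253, -0.00229118, -0.00294028,  0.0013901 ,  0.00042598,
       -0.00025091]), 'joint_efforts': array([ 5.40595920e-04, -6.06355691e+01, -3.42817533e+01,  8.37725963e-06,
        3.79167963e-03,  6.54801261e-05]), 'eef_pos': array([ 254.01421341, -570.59953049,  230.66454962]), 'tcp_rot': array([-3.14039066e+00, -1.80778313e-05,  4.18808520e-01]), 'contact_force': array([0.21483463, 0.27334656, 0.41354419]), 'wrist_torque': array([-0.03623752, -0.0065924 , -0.03179892]), 'grasp_force': 0.0, 'opening': 1.0012711431189671}
```

View pics/top0.png

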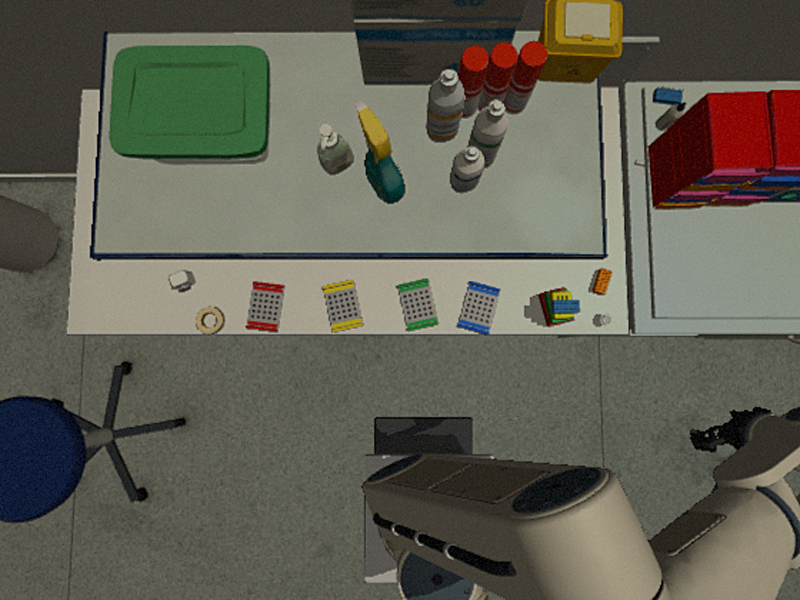

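View pics/scene0.png

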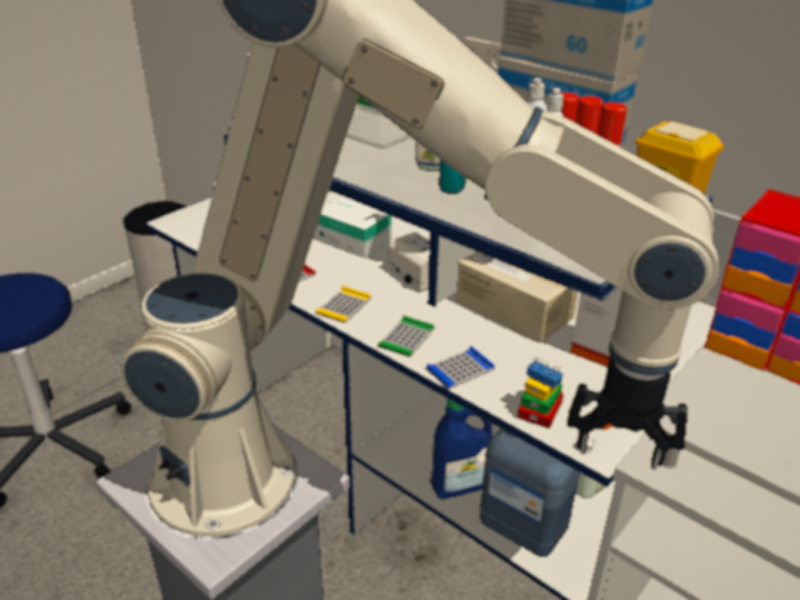

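```bash
cat > h.py <<'E'
import numpy as np, cv2
from rig import r, imaging
from scipy.spatial.transform import Rotation as R
def p2w(f,u,v,z):
    """pixel of the native image -> world point at height z"""
    M=f["world_to_cam"]; K=f["mtx"]
    d=np.linalg.inv(K)@[u,v,1]; d=d*[1,-1,-1]
    c=-M[:3,:3].T@M[:3,3]; d=M[:3,:3].T@d
    return c+d*(z-c[2])/d[2]
def w2p(f,p):
    c=f["world_to_cam"]@np.append(p,1); q=f["mtx"]@(c[:3]*[1,-1,-1]); return q[:2]/q[2]
def st():
    s=r.sense(); print(round(s["clock"],2),np.round(s["eef_pos"],1),np.round(s["tcp_rot"],3),np.round(s["qpos"],2),round(s["opening"],3),np.round(s["contact_force"],1),round(s["grasp_force"],1)); return s
E
python3 - <<'E'
from h import *
import pickle
d=pickle.load(open("f0.pkl","rb")); f=d["top"]
for n,u,v,z in [("stack",565,304,106),("orange",602,281,22),("red",265,307,6),("yel",341.5,306,6),("grn",417,304,6),("blu",480,307,6),("tape",209,320,10),("dish",601,320,20)]:
    print(n,np.round(p2w(f,u*.7,v*.7,z)))
for n,a,b in [("red",(266,285),(263,327)),("yel",(338,285),(346,327)),("grn",(413,283),(422,325)),("blu",(486,287),(474,328))]:
    a,b=[p2w(f,p[0]*.7,p[1]*.7,14) for p in (a,b)]; print(n,np.round((a+b)/2),np.linalg.norm(a-b),np.arctan2(*(a-b)[[1,0]]))
c=f["image"][180:240,350:440]; 
w=imaging.grab_frame("wrist")
M=w["world_to_cam"]; print("cam",-M[:3,:3].T@M[:3,3], np.round(M[:3,:3],2).tolist(), w["mtx"].tolist())
cv2.imwrite("pics/a.png",np.hstack([cv2.resize(c[:,:,::-1],(400,267),interpolation=cv2.INTER_CUBIC),cv2.resize(w["image"][:,:,::-1],(356,267))]))
E
```

```text
stack [ 512. -318.  106.]
orange [ 577. -434.   22.]
red [514. 410.   6.]
yel [516. 217.   6.]
grn [521.  27.   6.]
blu [ 514. -132.    6.]
tape [481. 550.  10.]
dish [ 480. -429.   20.]
red [516. 410.  14.] 105.93523218058768 -0.044796313160773066
yel [516. 215.  14.] 107.8317058759137 0.19938237602149533
grn [521.  26.  14.] 107.97640160244597 0.20834389882685708
blu [ 512. -131.   14.] 107.55358576130195 -0.2960358438814394
cam [ 328.32441968 -536.89202246  373.45464698] [[0.41, -0.91, -0.0], [0.87, 0.39, -0.32], [0.29, 0.13, 0.95]] [[360.0717074253863, 0.0, 276.18605225354975], [0.0, 360.0717074253863, 217.87064891180034], [0.0, 0.0, 1.0]]
```

View pics/a.png

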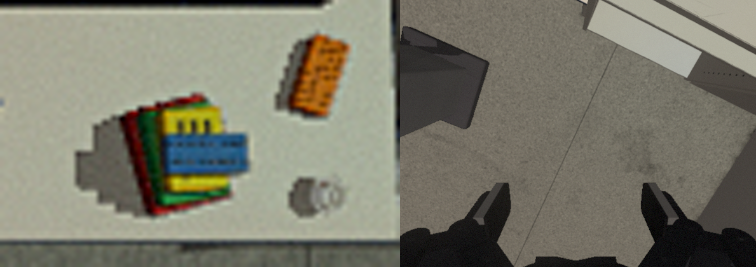

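{"fn": "arm_command", "kwargs": {
  "deltas": [
    {"tx": 48,"ty": -18},
    {"tx": 48,"ty": -18},
    {"tx": 48,"ty": -18},
    {"tx": 48,"ty": -18},
    {"tx": 48,"ty": -18},
    {"tx": 48,"ty": -18},
    {"tx": 48,"ty": -18}
  ]
}}

```text
schema error: expected keys hand, tx, ty, tz, wx, wy, wz
```

{"fn": "arm_command", "kwargs": {
  "deltas": [
    {"wz": -0.144},
    {"wz": -0.144},
    {"wz": -0.144},
    {"wz": -0.144},
    {"wz": -0.144},
    {"wz": -0.144},
    {"wz": -0.144},
    {"wz": -0.144}
  ]
}}

```text
schema error: expected keys hand, tx, ty, tz, wx, wy, wz
```

```bash
python3 - <<'E'
from h import *
import pickle
st()
w=imaging.grab_frame("wrist"); pickle.dump(w,open("w1.pkl","wb"))
cv2.imwrite("pics/w1.png",cv2.resize(w["image"][:,:,::-1],(800,600),interpolation=cv2.INTER_CUBIC))
E
```

```text
0.15 [ 254.  -570.7  230.7] [-3.141  0.     0.419] [-1.15  0.35  1.63 -0.    1.16 -0.  ] 1.002 [ 0.4  0.6 -0.5] 0.0
```

View pics/w1.png

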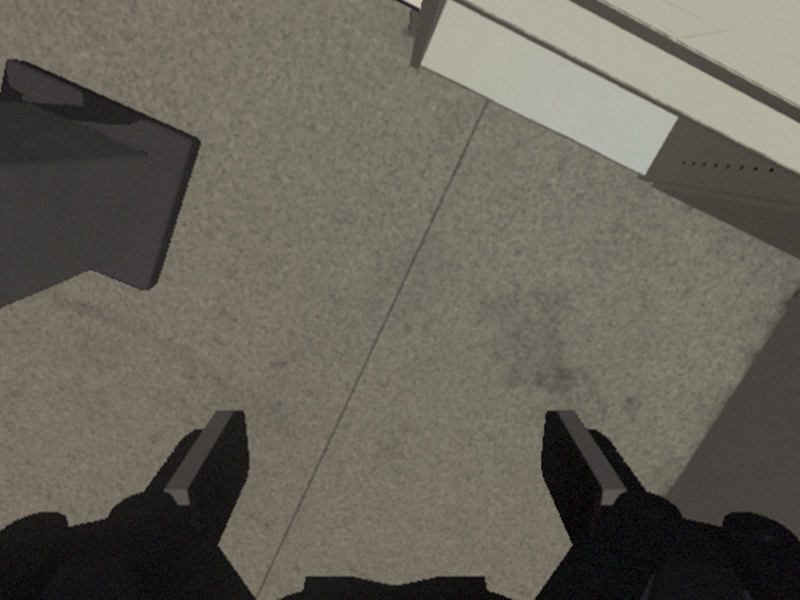

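The move was refused because every row needs all seven keys, so the picture still shows the floor from the start pose.

{"fn": "arm_command", "kwargs": {
  "deltas": [
    {"hand": 85,"tx": 48,"ty": -18,"tz": 0,"wx": 0,"wy": 0,"wz": 0},
    {"hand": 85,"tx": 48,"ty": -18,"tz": 0,"wx": 0,"wy": 0,"wz": 0},
    {"hand": 85,"tx": 48,"ty": -18,"tz": 0,"wx": 0,"wy": 0,"wz": 0},
    {"hand": 85,"tx": 48,"ty": -18,"tz": 0,"wx": 0,"wy": 0,"wz": 0},
    {"hand": 85,"tx": 48,"ty": -18,"tz": 0,"wx": 0,"wy": 0,"wz": 0},
    {"hand": 85,"tx": 48,"ty": -18,"tz": 0,"wx": 0,"wy": 0,"wz": 0},
    {"hand": 85,"tx": 48,"ty": -18,"tz": 0,"wx": 0,"wy": 0,"wz": 0}
  ],
  "squeeze": 30
}}

```text
clock: 1.08
eef_pos: [510.9, -317.9, 231.2]
tcp_rot: [3.142, 0.0, 0.419]
contact_force: [1.1, -0.6, 0.3]
opening: 0.996
grasp_force: 0.0
```

{"fn": "arm_command", "kwargs": {
  "deltas": [
    {"hand": 85,"tx": 0,"ty": 0,"tz": 0,"wx": 0,"wy": 0,"wz": -0.144},
    {"hand": 85,"tx": 0,"ty": 0,"tz": 0,"wx": 0,"wy": 0,"wz": -0.144},
    {"hand": 85,"tx": 0,"ty": 0,"tz": 0,"wx": 0,"wy": 0,"wz": -0.144},
    {"hand": 85,"tx": 0,"ty": 0,"tz": 0,"wx": 0,"wy": 0,"wz": -0.144},
    {"hand": 85,"tx": 0,"ty": 0,"tz": 0,"wx": 0,"wy": 0,"wz": -0.144},
    {"hand": 85,"tx": 0,"ty": 0,"tz": 0,"wx": 0,"wy": 0,"wz": -0.144},
    {"hand": 85,"tx": 0,"ty": 0,"tz": 0,"wx": 0,"wy": 0,"wz": -0.144},
    {"hand": 85,"tx": 0,"ty": 0,"tz": 0,"wx": 0,"wy": 0,"wz": -0.144}
  ]
}}

```text
clock: 2.08
eef_pos: [509.7, -319.2, 231.1]
tcp_rot: [-3.141, -0.0, 1.576]
contact_force: [0.8, 0.1, 0.9]
opening: 0.993
grasp_force: 0.0
```

```bash
python3 - <<'E'
from h import *
import pickle
st()
w=imaging.grab_frame("wrist"); pickle.dump(w,open("w2.pkl","wb"))
cv2.imwrite("pics/w2.png",cv2.resize(w["image"][:,:,::-1],(800,600),interpolation=cv2.INTER_CUBIC))
E
```

```text
2.08 [ 509.7 -319.2  231.1] [-3.141 -0.     1.576] [-0.56  0.32  1.69 -0.    1.14 -0.57] 0.993 [0.8 0.1 0.9] 0.0
```

View pics/w2.png

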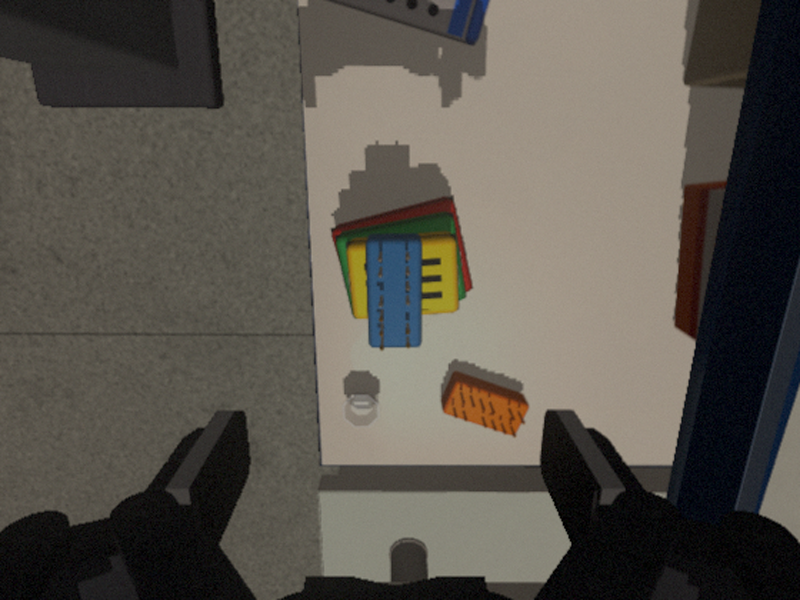

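```bash
python3 - <<'E'
from h import *
import pickle
f=pickle.load(open("w2.pkl","rb"))
q=lambda L,z:np.array([p2w(f,u*.7,v*.7,z) for u,v in L])[:,:2]
b=q([(369,236),(421,236),(421,347),(369,347)],106); print("blue",b.round(1).tolist(),b.mean(0))
for n,L,z in [("yel",[(348,238),(457,234),(460,311),(354,319)],84)]:
    c=q(L,z); a=c[1]+c[2]-c[0]-c[3]; print(n,c.round(1).tolist(),c.mean(0),np.linalg.norm(a)/2,np.arctan2(a[1],a[0]))
for n,L,z in [("grn",[(337,239),(452,214),(467,296)],56),("red",[(333,230),(451,199),(472,288)],28)]:
    c=q(L,z); a=c[1]-c[0]; b=c[1]-c[2]; print(n,c.round(1).tolist(),(c[0]+c[2])/2,np.linalg.norm(a),np.linalg.norm(b),np.arctan2(a[1],a[0]),np.arctan2(-b[0],b[1]))
E
```

```text
blue [[496.3, -285.1], [523.6, -285.0], [524.8, -347.7], [495.6, -347.8]] [ 510.08002249 -316.390249  ]
yel [[483.4, -290.2], [545.1, -287.7], [548.8, -333.6], [485.7, -338.9]] [ 515.75925203 -312.60917655] 62.545179446147486 0.062097760859153986
grn [[474.0, -296.0], [545.0, -280.3], [556.7, -332.8]] [ 515.37637232 -314.38188471] 72.69530092287279 53.75361068680053 0.2176671862995224 0.22043485225213502
red [[468.4, -295.1], [547.1, -274.3], [564.1, -335.4]] [ 516.28275027 -315.23440508] 81.390062902237 63.38923237668278 0.25862604078151524 0.27229061046839687
```

{"fn": "arm_command", "kwargs": {
  "deltas": [
    {"hand": 60,"tx": 2.7,"ty": 0,"tz": 40,"wx": 0,"wy": 0,"wz": 0},
    {"hand": 60,"tx": 0,"ty": 0,"tz": 50,"wx": 0,"wy": 0,"wz": 0},
    {"hand": 60,"tx": 0,"ty": 0,"tz": 30,"wx": 0,"wy": 0,"wz": 0},
    {"hand": 60,"tx": 0,"ty": 0,"tz": 15,"wx": 0,"wy": 0,"wz": 0},
    {"hand": 60,"tx": 0,"ty": 0,"tz": 10,"wx": 0,"wy": 0,"wz": 0},
    {"hand": 60,"tx": 0,"ty": 0,"tz": 0,"wx": 0,"wy": 0,"wz": 0}
  ],
  "squeeze": 25
}}

```text
clock: 2.88
eef_pos: [510.1, -316.7, 86.4]
tcp_rot: [3.141, 0.0, 1.57]
contact_force: [-0.3, 0.0, -0.5]
opening: 0.705
grasp_force: 0.0
```

{"fn": "arm_command", "kwargs": {
  "deltas": [
    {"hand": 40,"tx": 0,"ty": 0,"tz": 0,"wx": 0,"wy": 0,"wz": 0},
    {"hand": 35,"tx": 0,"ty": 0,"tz": 0,"wx": 0,"wy": 0,"wz": 0},
    {"hand": 25,"tx": 0,"ty": 0,"tz": 0,"wx": 0,"wy": 0,"wz": 0},
    {"hand": 20,"tx": 0,"ty": 0,"tz": 0,"wx": 0,"wy": 0,"wz": 0},
    {"hand": 20,"tx": 0,"ty": 0,"tz": 0,"wx": 0,"wy": 0,"wz": 0},
    {"hand": 20,"tx": 0,"ty": 0,"tz": 0,"wx": 0,"wy": 0,"wz": 0}
  ]
}}

```text
clock: 3.62
eef_pos: [510.4, -316.9, 87.2]
tcp_rot: [3.14, 0.001, 1.571]
contact_force: [-1.1, 0.2, 6.6]
opening: 0.348
grasp_force: 26.1
```

```bash
python3 - <<'E'
from h import *
st()
w=imaging.grab_frame("wrist")
cv2.imwrite("pics/w3.png",w["image"][:,:,::-1])
E
```

```text
3.62 [ 510.4 -316.9   87.2] [3.140e+00 1.000e-03 1.571e+00] [-0.56  0.48  1.8  -0.    0.86 -0.56] 0.348 [-1.1  0.2  6.6] 26.1
```

View pics/w3.png

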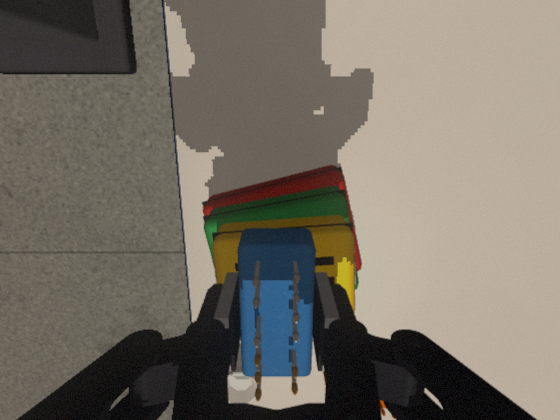

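Wrist view shows the block (blue, native px 275,300) held squarely between the pads. I'll lift it and travel toward the blue stand.

{"fn": "arm_command", "kwargs": {
  "deltas": [
    {"hand": 20,"tx": 0,"ty": 0,"tz": -10,"wx": 0,"wy": 0,"wz": 0},
    {"hand": 20,"tx": 0,"ty": 0,"tz": -45,"wx": 0,"wy": 0,"wz": 0},
    {"hand": 20,"tx": 0,"ty": 0,"tz": -45,"wx": 0,"wy": 0,"wz": 0},
    {"hand": 20,"tx": 20,"ty": 0,"tz": -10,"wx": 0,"wy": 0,"wz": 0},
    {"hand": 20,"tx": 45,"ty": 0,"tz": 0,"wx": 0,"wy": 0,"wz": 0},
    {"hand": 20,"tx": 40,"ty": 0,"tz": 0,"wx": 0,"wy": 0,"wz": 0},
    {"hand": 20,"tx": 0,"ty": 0,"tz": 0,"wx": 0,"wy": 0,"wz": 0}
  ]
}}

```text
clock: 4.55
eef_pos: [509.0, -208.6, 195.8]
tcp_rot: [-3.14, -0.001, 1.574]
contact_force: [-0.7, 0.9, -0.1]
opening: 0.348
grasp_force: 25.3
```

```bash
cat >> h.py <<'E'
HUE={"blue":(105,130),"yellow":(22,35),"green":(45,85),"red":(172,5)}
def lips(f,col,z=14,s=110,v=50):
    """two largest blobs of the colour -> world centres, stand centre, angle of its length"""
    h=cv2.cvtColor(f["image"],cv2.COLOR_RGB2HSV); lo,hi=HUE[col]; H=h[:,:,0]
    m=((H>=lo)&(H<=hi) if lo<hi else (H>=lo)|(H<=hi))&(h[:,:,1]>s)&(h[:,:,2]>v)
    n,_,S,C=cv2.connectedComponentsWithStats(m.astype(np.uint8))
    for i in sorted(range(1,n),key=lambda i:-S[i,4])[:6]: print(col,S[i],C[i].round(1),p2w(f,*C[i],z)[:2].round(1))
def go(x,y,yaw):
    """shift in the present tool frame to reach x,y, then turn to yaw"""
    s=st(); p=s["eef_pos"]; a=s["tcp_rot"][2]; d=np.array([x,y])-p[:2]
    print("tx %.1f ty %.1f wz %.3f"%(d@[np.cos(a),np.sin(a)],d@[np.sin(a),-np.cos(a)],-((yaw-a+np.pi)%(2*np.pi)-np.pi)))
E
python3 - <<'E'
from h import *
st()
w=imaging.grab_frame("wrist")
lips(w,"blue")
cv2.imwrite("pics/w4.png",w["image"][:,:,::-1])
E
```

```text
4.55 [ 509.  -208.6  195.8] [-3.140e+00 -1.000e-03  1.574e+00] [-0.39  0.28  1.83  0.    1.04 -0.39] 0.348 [-0.7  0.9 -0.1] 25.3
blue [ 239  244   75   64 1659] [276.4 268. ] [ 509.3 -287.4]
blue [ 218   34   31   92 1030] [232.9  79.2] [ 472.3 -111.6]
blue [315  65  36  88 949] [332.2 108. ] [ 557.1 -134.7]
blue [206  27  28  97 891] [219.9  75.2] [ 461.5 -108.5]
blue [328  67  35  91 758] [344.8 111.6] [ 568.2 -137.7]
blue [240 306   5  15  30] [241.3 313. ] [ 472.8 -339.3]
```

View pics/w4.png

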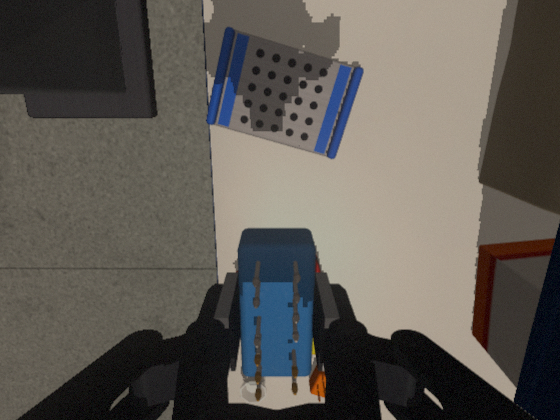

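Wrist view: blue stand with lips at px (220,75) and (345,112), block well held. I'll check the calibration on the held block, then work out the move.

```bash
python3 - <<'E'
from h import *
w=imaging.grab_frame("wrist")
for p in [(240,252),(313,252),(312,375),(243,375),(242,232),(311,230)]: print(p,p2w(w,*p,214.6)[:2].round(1),p2w(w,*p,192.6)[:2].round(1))
go(514.8,-123,np.pi-0.267)
E
```

```text
(240, 252) [ 495.7 -182.8] [ 493.3 -192.6]
(313, 252) [ 523.1 -182.8] [ 525.6 -192.6]
(312, 375) [ 524.6 -239.9] [ 527.3 -259.7]
(243, 375) [ 495.2 -239.9] [ 492.7 -259.7]
(242, 232) [ 496.6 -174.8] [ 494.4 -183.1]
(311, 230) [ 522. -174.] [ 524.3 -182.2]
4.65 [ 509.7 -211.   196.1] [-3.141  0.     1.572] [-0.4   0.28  1.83 -0.    1.04 -0.4 ] 0.347 [ 0.1 -0.3 -0.6] 25.3
tx 88.0 ty 5.2 wz -1.302
```

{"fn": "arm_command", "kwargs": {
  "deltas": [
    {"hand": 20,"tx": 44,"ty": 2.6,"tz": 30,"wx": 0,"wy": 0,"wz": 0},
    {"hand": 20,"tx": 44,"ty": 2.6,"tz": 30,"wx": 0,"wy": 0,"wz": 0},
    {"hand": 20,"tx": 0,"ty": 0,"tz": 0,"wx": 0,"wy": 0,"wz": -0.163},
    {"hand": 20,"tx": 0,"ty": 0,"tz": 0,"wx": 0,"wy": 0,"wz": -0.163},
    {"hand": 20,"tx": 0,"ty": 0,"tz": 0,"wx": 0,"wy": 0,"wz": -0.163},
    {"hand": 20,"tx": 0,"ty": 0,"tz": 0,"wx": 0,"wy": 0,"wz": -0.163},
    {"hand": 20,"tx": 0,"ty": 0,"tz": 0,"wx": 0,"wy": 0,"wz": -0.163},
    {"hand": 20,"tx": 0,"ty": 0,"tz": 0,"wx": 0,"wy": 0,"wz": -0.163}
  ]
}}

```text
clock: 5.65
eef_pos: [515.1, -124.5, 136.0]
tcp_rot: [-3.141, -0.0, 2.553]
contact_force: [0.5, -0.0, -0.8]
opening: 0.342
grasp_force: 25.3
```

{"fn": "arm_command", "kwargs": {
  "deltas": [
    {"hand": 20,"tx": 0,"ty": 0,"tz": 20,"wx": 0,"wy": 0,"wz": -0.163},
    {"hand": 20,"tx": 0,"ty": 0,"tz": 50,"wx": 0,"wy": 0,"wz": -0.163},
    {"hand": 20,"tx": 0,"ty": 0,"tz": 15,"wx": 0,"wy": 0,"wz": 0},
    {"hand": 20,"tx": 0,"ty": 0,"tz": 0,"wx": 0,"wy": 0,"wz": 0}
  ]
}}

```text
clock: 6.15
eef_pos: [514.5, -123.8, 50.6]
tcp_rot: [-3.141, -0.002, 2.871]
contact_force: [0.3, -0.9, 0.6]
opening: 0.344
grasp_force: 25.3
```

```bash
python3 - <<'E'
from h import *
go(514.8,-123,np.pi-0.267)
w=imaging.grab_frame("wrist")
lips(w,"blue")
E
```

```text
6.15 [ 514.5 -123.8   50.6] [-3.141e+00 -2.000e-03  2.871e+00] [-0.24  0.45  1.97 -0.    0.72 -1.54] 0.344 [ 0.3 -0.9  0.6] 25.3
tx -0.1 ty 0.9 wz -0.004
blue [ 238  229   77  106 2785] [272.7 271.5] [ 523.3 -127.8]
blue [ 201  162  145   19 2689] [273.6 171.1] [ 469.4 -112.1]
blue [ 194  142  158   18 2486] [271.9 150.6] [ 459.3 -110.1]
blue [297 307  16  26 128] [304.6 321. ] [ 559.  -118.6]
blue [298 282  16  27 126] [305.5 295. ] [ 542.5 -113.9]
blue [281 283  12  21  78] [287.5 291.6] [ 537.6 -123.1]
```

{"fn": "arm_command", "kwargs": {
  "deltas": [
    {"hand": 20,"tx": 0,"ty": 0,"tz": 20,"wx": 0,"wy": 0,"wz": 0},
    {"hand": 20,"tx": 0,"ty": 0,"tz": 12,"wx": 0,"wy": 0,"wz": 0},
    {"hand": 20,"tx": 0,"ty": 0,"tz": 5,"wx": 0,"wy": 0,"wz": 0},
    {"hand": 20,"tx": 0,"ty": 0,"tz": 2,"wx": 0,"wy": 0,"wz": 0},
    {"hand": 20,"tx": 0,"ty": 0,"tz": 1,"wx": 0,"wy": 0,"wz": 0},
    {"hand": 20,"tx": 0,"ty": 0,"tz": 0,"wx": 0,"wy": 0,"wz": 0}
  ]
}}

```text
clock: 6.95
eef_pos: [515.3, -123.6, 11.6]
tcp_rot: [3.142, 0.0, 2.875]
contact_force: [0.2, 0.8, -0.6]
opening: 0.348
grasp_force: 25.3
```

{"fn": "arm_command", "kwargs": {
  "deltas": [
    {"hand": 20,"tx": 0,"ty": 0,"tz": 1,"wx": 0,"wy": 0,"wz": 0},
    {"hand": 20,"tx": 0,"ty": 0,"tz": 1,"wx": 0,"wy": 0,"wz": 0},
    {"hand": 20,"tx": 0,"ty": 0,"tz": 0,"wx": 0,"wy": 0,"wz": 0}
  ]
}}

```text
clock: 7.32
eef_pos: [515.0, -123.5, 9.2]
tcp_rot: [3.142, -0.0, 2.875]
contact_force: [-0.4, -0.4, -0.4]
opening: 0.348
grasp_force: 25.3
```

{"fn": "arm_command", "kwargs": {
  "deltas": [
    {"hand": 20,"tx": 0,"ty": 0,"tz": 1,"wx": 0,"wy": 0,"wz": 0},
    {"hand": 20,"tx": 0,"ty": 0,"tz": 0,"wx": 0,"wy": 0,"wz": 0}
  ]
}}

```text
clock: 7.58
eef_pos: [515.1, -123.5, 9.1]
tcp_rot: [3.142, -0.0, 2.875]
contact_force: [-3.3, 0.5, 13.3]
opening: 0.347
grasp_force: 26.9
```

{"fn": "arm_command", "kwargs": {
  "deltas": [
    {"hand": 20,"tx": 0,"ty": 0,"tz": 0.6,"wx": 0,"wy": 0,"wz": 0},
    {"hand": 20,"tx": 0,"ty": 0,"tz": 0,"wx": 0,"wy": 0,"wz": 0}
  ]
}}

```text
clock: 7.82
eef_pos: [515.1, -123.5, 9.1]
tcp_rot: [3.142, 0.0, 2.875]
contact_force: [-5.8, 1.0, 22.4]
opening: 0.344
grasp_force: 28.0
```

{"fn": "arm_command", "kwargs": {
  "deltas": [
    {"hand": 50,"tx": 0,"ty": 0,"tz": -1,"wx": 0,"wy": 0,"wz": 0},
    {"hand": 55,"tx": 0,"ty": 0,"tz": 0,"wx": 0,"wy": 0,"wz": 0},
    {"hand": 55,"tx": 0,"ty": 0,"tz": 0,"wx": 0,"wy": 0,"wz": 0},
    {"hand": 60,"tx": 0,"ty": 0,"tz": -10,"wx": 0,"wy": 0,"wz": 0},
    {"hand": 85,"tx": 0,"ty": 0,"tz": -50,"wx": 0,"wy": 0,"wz": 0},
    {"hand": 85,"tx": 0,"ty": 0,"tz": -60,"wx": 0,"wy": 0,"wz": 0},
    {"hand": 85,"tx": 0,"ty": 0,"tz": -40,"wx": 0,"wy": 0,"wz": 0},
    {"hand": 85,"tx": 0,"ty": 0,"tz": -10,"wx": 0,"wy": 0,"wz": 0}
  ]
}}

```text
clock: 8.82
eef_pos: [516.6, -123.9, 182.0]
tcp_rot: [3.141, 0.005, 2.875]
contact_force: [-0.2, -0.2, -0.9]
opening: 0.994
grasp_force: 0.0
```

```bash
python3 - <<'E'
from h import *
w=imaging.grab_frame("wrist")
lips(w,"blue")
go(516,-313,np.pi+.062)
cv2.imwrite("pics/w5.png",w["image"][:,:,::-1])
E
```

```text
blue [ 234  159   80   81 2226] [275.5 207.3] [ 529.5 -127.4]
blue [231 133  87  11 948] [273.6 138. ] [ 469.9 -112.7]
blue [227 121  94  10 867] [274.5 125.2] [ 460.  -109.2]
blue [232 243  84   9 610] [275.1 247.1] [ 567.1 -138.2]
blue [557  26   3   2   3] [558.   26.3] [446.3 121.3]
blue [243 116   3   1   3] [244. 116.] [ 446.1 -131.7]
8.88 [ 516.2 -123.8  181.5] [3.141 0.004 2.875] [-0.24  0.26  1.89  0.    0.99 -1.54] 0.996 [0.9 0.3 0.4] 0.0
tx -49.6 ty -182.5 wz -0.329
```

View pics/w5.png

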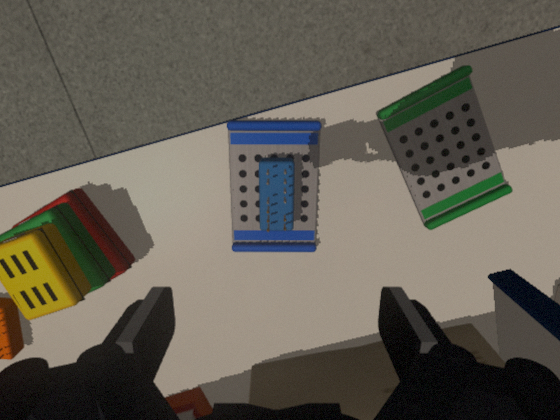

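Blue block lies flat on the blue stand (275,195), centred and along it; green stand at (445,150). Next: the yellow cassette.

{"fn": "arm_command", "kwargs": {
  "deltas": [
    {"hand": 85,"tx": -10,"ty": -37,"tz": 0,"wx": 0,"wy": 0,"wz": 0},
    {"hand": 85,"tx": -10,"ty": -37,"tz": 0,"wx": 0,"wy": 0,"wz": 0},
    {"hand": 85,"tx": -10,"ty": -37,"tz": 0,"wx": 0,"wy": 0,"wz": 0},
    {"hand": 85,"tx": -10,"ty": -37,"tz": 0,"wx": 0,"wy": 0,"wz": 0},
    {"hand": 85,"tx": -10,"ty": -35,"tz": 0,"wx": 0,"wy": 0,"wz": -0.165},
    {"hand": 85,"tx": 0,"ty": 0,"tz": 0,"wx": 0,"wy": 0,"wz": -0.164},
    {"hand": 85,"tx": 0,"ty": 0,"tz": 0,"wx": 0,"wy": 0,"wz": 0},
    {"hand": 85,"tx": 0,"ty": 0,"tz": 0,"wx": 0,"wy": 0,"wz": 0}
  ]
}}

```text
clock: 9.88
eef_pos: [514.6, -312.6, 177.7]
tcp_rot: [3.141, -0.001, -3.083]
contact_force: [-0.2, -0.5, 0.2]
opening: 0.997
grasp_force: 0.0
```

```bash
python3 - <<'E'
from h import *
import pickle
go(516,-313,np.pi+.062)
w=imaging.grab_frame("wrist"); pickle.dump(w,open("w6.pkl","wb"))
cv2.imwrite("pics/w6.png",cv2.resize(w["image"][60:300,130:430,::-1],(750,600),interpolation=cv2.INTER_CUBIC))
E
```

```text
9.88 [ 514.6 -312.6  177.7] [ 3.141e+00 -1.000e-03 -3.083e+00] [-0.55  0.37  1.73  0.    1.04 -2.18] 0.997 [-0.2 -0.5  0.2] 0.0
tx -1.4 ty -0.5 wz -0.003
```

View pics/w6.png

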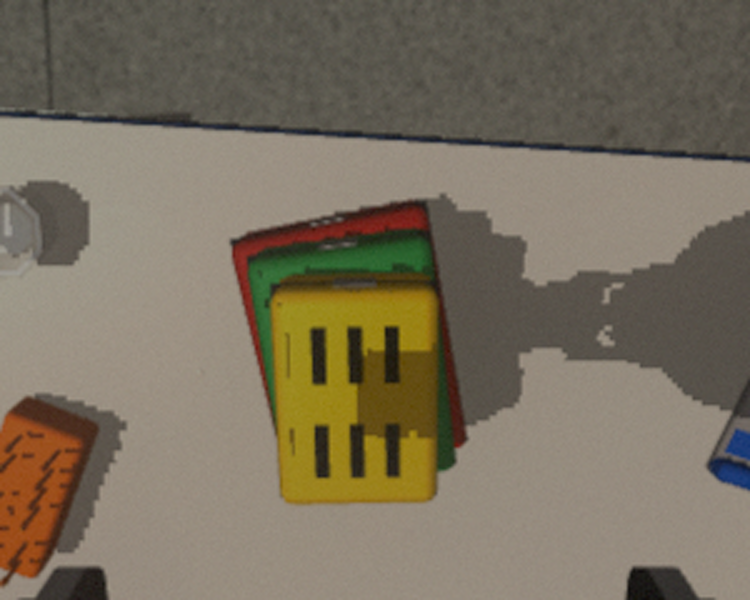

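View: yellow lid corners at crop px (272,293),(437,291),(437,501),(281,503).

```bash
python3 - <<'E'
from h import *
import pickle
f=pickle.load(open("w6.pkl","rb"))
c=np.array([p2w(f,130+u/2.5,60+v/2.5,84)[:2] for u,v in [(272,291),(437,289),(437,501),(281,503)]])
print(c.round(1).tolist(),c.mean(0)); a=c[3]+c[2]-c[0]-c[1]; print(np.linalg.norm(a)/2,np.arctan2(a[1],a[0]))
a=c[3]-c[0];print(np.arctan2(a[1],a[0])); a=c[2]-c[1];print(np.arctan2(a[1],a[0])); 
go(*c.mean(0),np.pi+.05)
E
```

```text
[[484.5, -338.7], [481.4, -294.8], [543.3, -289.6], [546.6, -334.5]] [ 513.9515943  -314.41263485]
62.16214871903022 0.07525018989394323
0.06703224013168503
0.08347700660633658
9.93 [ 514.8 -312.6  178. ] [ 3.141e+00 -1.000e-03 -3.082e+00] [-0.55  0.37  1.73  0.    1.04 -2.18] 0.995 [ 0.3 -0.3 -0.4] 0.0
tx 1.0 ty -1.8 wz 0.010
```

{"fn": "arm_command", "kwargs": {
  "deltas": [
    {"hand": 85,"tx": 1,"ty": -1.8,"tz": 40,"wx": 0,"wy": 0,"wz": -0.01},
    {"hand": 85,"tx": 0,"ty": 0,"tz": 40,"wx": 0,"wy": 0,"wz": 0},
    {"hand": 85,"tx": 0,"ty": 0,"tz": 25,"wx": 0,"wy": 0,"wz": 0},
    {"hand": 85,"tx": 0,"ty": 0,"tz": 12,"wx": 0,"wy": 0,"wz": 0},
    {"hand": 60,"tx": 0,"ty": 0,"tz": 0,"wx": 0,"wy": 0,"wz": 0},
    {"hand": 55,"tx": 0,"ty": 0,"tz": 0,"wx": 0,"wy": 0,"wz": 0},
    {"hand": 40,"tx": 0,"ty": 0,"tz": 0,"wx": 0,"wy": 0,"wz": 0},
    {"hand": 36,"tx": 0,"ty": 0,"tz": 0,"wx": 0,"wy": 0,"wz": 0}
  ],
  "squeeze": 35
}}

```text
clock: 10.92
eef_pos: [515.0, -315.5, 63.0]
tcp_rot: [-3.14, 0.002, -3.07]
contact_force: [0.5, 1.0, 7.1]
opening: 0.532
grasp_force: 37.2
```

{"fn": "arm_command", "kwargs": {
  "deltas": [
    {"hand": 36,"tx": 0,"ty": 0,"tz": 0,"wx": 0,"wy": 0,"wz": 0},
    {"hand": 36,"tx": 0,"ty": 0,"tz": 0,"wx": 0,"wy": 0,"wz": 0}
  ]
}}

```text
clock: 11.18
eef_pos: [515.0, -315.5, 63.1]
tcp_rot: [-3.14, 0.002, -3.07]
contact_force: [0.2, 0.9, 5.4]
opening: 0.525
grasp_force: 37.2
```

{"fn": "arm_command", "kwargs": {
  "deltas": [
    {"hand": 36,"tx": 0,"ty": 0,"tz": -10,"wx": 0,"wy": 0,"wz": 0},
    {"hand": 36,"tx": 0,"ty": 0,"tz": -40,"wx": 0,"wy": 0,"wz": 0},
    {"hand": 36,"tx": 0,"ty": 0,"tz": -45,"wx": 0,"wy": 0,"wz": 0},
    {"hand": 36,"tx": 0,"ty": 0,"tz": -20,"wx": 0,"wy": 0,"wz": 0},
    {"hand": 36,"tx": 0,"ty": 0,"tz": 0,"wx": 0,"wy": 0,"wz": 0}
  ]
}}

```text
clock: 11.8
eef_pos: [515.1, -315.7, 178.9]
tcp_rot: [-3.139, 0.003, -3.069]
contact_force: [0.3, -0.4, -1.4]
opening: 0.531
grasp_force: 36.5
```

{"fn": "arm_command", "kwargs": {
  "deltas": [
    {"hand": 36,"tx": -2,"ty": 28,"tz": 0,"wx": 0,"wy": 0,"wz": 0},
    {"hand": 36,"tx": -4.2,"ty": 60,"tz": 0,"wx": 0,"wy": 0,"wz": 0},
    {"hand": 36,"tx": -4.2,"ty": 60,"tz": 0,"wx": 0,"wy": 0,"wz": 0},
    {"hand": 36,"tx": -4.2,"ty": 60,"tz": 0,"wx": 0,"wy": 0,"wz": 0},
    {"hand": 36,"tx": -4.2,"ty": 60,"tz": 0,"wx": 0,"wy": 0,"wz": 0},
    {"hand": 36,"tx": -4.2,"ty": 60,"tz": 0,"wx": 0,"wy": 0,"wz": 0},
    {"hand": 36,"tx": -4.2,"ty": 60,"tz": 0,"wx": 0,"wy": 0,"wz": 0},
    {"hand": 36,"tx": -2,"ty": 28,"tz": 0,"wx": 0,"wy": 0,"wz": 0}
  ]
}}

```text
clock: 12.8
eef_pos: [512.1, 104.5, 175.5]
tcp_rot: [3.141, -0.002, -3.067]
contact_force: [-0.2, -0.1, -1.3]
opening: 0.528
grasp_force: 36.6
```

```bash
python3 - <<'E'
from h import *
st()
w=imaging.grab_frame("wrist")
lips(w,"yellow");lips(w,"green")
cv2.imwrite("pics/w7.png",w["image"][:,:,::-1])
E
```

```text
12.8 [512.1 104.5 175.5] [ 3.141e+00 -2.000e-03 -3.067e+00] [ 0.2   0.26  1.9   0.    0.98 -1.45] 0.528 [-0.2 -0.1 -1.3] 36.6
yellow [  215   231   122   147 13291] [275.5 304.7] [620.9 112.4]
yellow [363 246  81  20 804] [403.1 255.4] [560.2 226.2]
yellow [353 139  95  20 716] [403.8 148.9] [463.6 208.7]
yellow [363 258  85  19 633] [405.7 267.7] [572.4 230.9]
yellow [376 151  68  20 474] [411.1 159.6] [472.1 216.6]
yellow [231 224   7  11  21] [234.8 228.5] [545.1  70.1]
green [137 137  86  23 899] [180.  148.4] [477.1  21.7]
green [130 125  92  22 769] [175.6 135.8] [467.   18.2]
green [163 239  54  16 464] [189.9 246.1] [565.3  29.7]
green [163 251  53  15 381] [190.8 258.6] [577.8  30.6]
green [178 256   1   1   1] [178. 256.] [576.1  18.8]
```

View pics/w7.png

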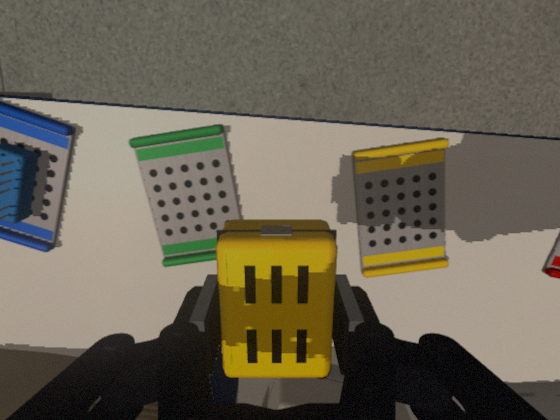

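View: yellow cassette held at (276,300); yellow stand lips centred at (401,149) and (405,268); green stand at (185,195).

```bash
python3 - <<'E'
from h import *
w=imaging.grab_frame("wrist")
c=[p2w(w,*p,198)[:2] for p in [(218,238),(335,238),(331,377),(223,377)]]; print(np.round(c,1).tolist(),np.mean(c,0))
t=p2w(w,400.5,149.3,14);b=p2w(w,404.5,267.5,14);t2=p2w(w,404,161,6);b2=p2w(w,403.5,255.5,6)
for a,b in((t,b),(t2,b2)): print((a+b)/2,np.linalg.norm(a-b),np.arctan2(*(b-a)[[1,0]]))
go(518,218,np.pi+.216)
E
```

```text
[[480.3, 83.5], [477.2, 125.5], [538.8, 131.6], [542.0, 87.0]] [509.57442552 106.90846844]
[518.57314475 219.98265023  14.        ] 110.74609175748661 0.21624773717024934
[519.56385164 223.90880356   6.        ] 90.33621486506877 0.18047620793013852
12.9 [512.4 104.4 175.5] [ 3.141e+00 -2.000e-03 -3.066e+00] [ 0.2   0.26  1.9   0.    0.98 -1.45] 0.529 [-0.6 -0.6 -1.5] 36.6
tx -14.2 ty 112.9 wz -0.141
```

{"fn": "arm_command", "kwargs": {
  "deltas": [
    {"hand": 36,"tx": -5.8,"ty": 37.3,"tz": 0,"wx": 0,"wy": 0,"wz": 0},
    {"hand": 36,"tx": -5.8,"ty": 37.3,"tz": 20,"wx": 0,"wy": 0,"wz": 0},
    {"hand": 36,"tx": -5.7,"ty": 37.3,"tz": 30,"wx": 0,"wy": 0,"wz": 0},
    {"hand": 36,"tx": 0,"ty": 0,"tz": 40,"wx": 0,"wy": 0,"wz": -0.137},
    {"hand": 36,"tx": 0,"ty": 0,"tz": 30,"wx": 0,"wy": 0,"wz": 0},
    {"hand": 36,"tx": 0,"ty": 0,"tz": 10,"wx": 0,"wy": 0,"wz": 0},
    {"hand": 36,"tx": 0,"ty": 0,"tz": 0,"wx": 0,"wy": 0,"wz": 0}
  ]
}}

```text
clock: 13.78
eef_pos: [522.2, 214.0, 46.2]
tcp_rot: [-3.141, -0.001, -2.933]
contact_force: [-0.6, -0.0, -1.1]
opening: 0.532
grasp_force: 36.6
```

```bash
python3 - <<'E'
from h import *
st()
w=imaging.grab_frame("wrist")
lips(w,"yellow")
cv2.imwrite("pics/w8.png",w["image"][:,:,::-1])
E
```

```text
13.78 [522.2 214.   46.2] [-3.141e+00 -1.000e-03 -2.933e+00] [ 0.39  0.5   1.9  -0.    0.75 -1.39] 0.532 [-0.6 -0.  -1.1] 36.6
yellow [  217   219   121   159 13524] [276.9 302. ] [547.9 220.4]
yellow [ 210  158  150   22 2922] [284.3 168.5] [473.8 208.4]
yellow [ 203  139  162   18 2104] [286.8 147.9] [463.8 207.5]
yellow [280 219  49  11 245] [305.1 224.2] [499.9 225.1]
yellow [236 220  22  14  79] [246.8 226. ] [507.1 195.8]
yellow [232 226   4   4  10] [233.3 227.9] [509.6 189.2]
```

View pics/w8.png

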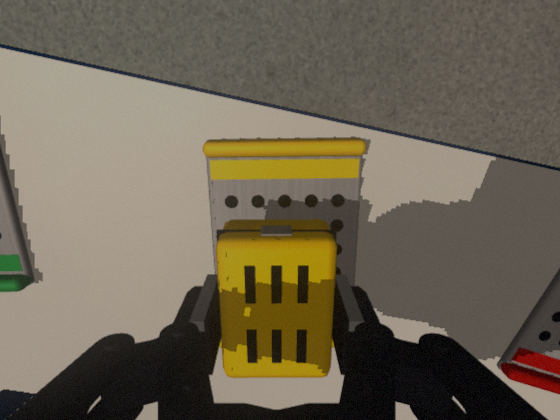

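View: near lip centred at (284,148), held cassette at (277,300), so I shift about 4 mm to the right and lower.

{"fn": "arm_command", "kwargs": {
  "deltas": [
    {"hand": 36,"tx": 1.4,"ty": 3.8,"tz": 10,"wx": 0,"wy": 0,"wz": -0.012},
    {"hand": 36,"tx": 0,"ty": 0,"tz": 13,"wx": 0,"wy": 0,"wz": 0},
    {"hand": 36,"tx": 0,"ty": 0,"tz": 5,"wx": 0,"wy": 0,"wz": 0},
    {"hand": 36,"tx": 0,"ty": 0,"tz": 2,"wx": 0,"wy": 0,"wz": 0},
    {"hand": 36,"tx": 0,"ty": 0,"tz": 0,"wx": 0,"wy": 0,"wz": 0}
  ]
}}

```text
clock: 14.45
eef_pos: [520.3, 218.2, 16.6]
tcp_rot: [-3.142, -0.0, -2.92]
contact_force: [-0.5, -0.5, -1.7]
opening: 0.53
grasp_force: 36.7
```

{"fn": "arm_command", "kwargs": {
  "deltas": [
    {"hand": 36,"tx": 0,"ty": 0,"tz": 1,"wx": 0,"wy": 0,"wz": 0},
    {"hand": 36,"tx": 0,"ty": 0,"tz": 1,"wx": 0,"wy": 0,"wz": 0},
    {"hand": 36,"tx": 0,"ty": 0,"tz": 0,"wx": 0,"wy": 0,"wz": 0}
  ]
}}

```text
clock: 14.82
eef_pos: [520.4, 218.2, 14.7]
tcp_rot: [3.142, 0.0, -2.92]
contact_force: [0.0, -0.8, -1.6]
opening: 0.534
grasp_force: 36.7
```

{"fn": "arm_command", "kwargs": {
  "deltas": [
    {"hand": 36,"tx": 0,"ty": 0,"tz": 1,"wx": 0,"wy": 0,"wz": 0},
    {"hand": 36,"tx": 0,"ty": 0,"tz": 0.5,"wx": 0,"wy": 0,"wz": 0},
    {"hand": 36,"tx": 0,"ty": 0,"tz": 0,"wx": 0,"wy": 0,"wz": 0}
  ]
}}

```text
clock: 15.2
eef_pos: [520.3, 218.2, 13.2]
tcp_rot: [-3.142, -0.0, -2.92]
contact_force: [-0.1, 0.3, -0.8]
opening: 0.532
grasp_force: 36.7
```

{"fn": "arm_command", "kwargs": {
  "deltas": [
    {"hand": 36,"tx": 0,"ty": 0,"tz": 0.7,"wx": 0,"wy": 0,"wz": 0},
    {"hand": 36,"tx": 0,"ty": 0,"tz": 0,"wx": 0,"wy": 0,"wz": 0}
  ]
}}

```text
clock: 15.45
eef_pos: [520.3, 218.2, 13.0]
tcp_rot: [-3.142, -0.0, -2.92]
contact_force: [-3.3, -0.8, 6.3]
opening: 0.533
grasp_force: 37.5
```

{"fn": "arm_command", "kwargs": {
  "deltas": [
    {"hand": 60,"tx": 0,"ty": 0,"tz": 0,"wx": 0,"wy": 0,"wz": 0},
    {"hand": 65,"tx": 0,"ty": 0,"tz": 0,"wx": 0,"wy": 0,"wz": 0},
    {"hand": 75,"tx": 0,"ty": 0,"tz": 0,"wx": 0,"wy": 0,"wz": 0},
    {"hand": 80,"tx": 0,"ty": 0,"tz": -10,"wx": 0,"wy": 0,"wz": 0},
    {"hand": 85,"tx": 0,"ty": 0,"tz": -50,"wx": 0,"wy": 0,"wz": 0},
    {"hand": 85,"tx": 0,"ty": 0,"tz": -60,"wx": 0,"wy": 0,"wz": 0},
    {"hand": 85,"tx": 0,"ty": 0,"tz": -40,"wx": 0,"wy": 0,"wz": 0},
    {"hand": 85,"tx": 0,"ty": 0,"tz": -10,"wx": 0,"wy": 0,"wz": 0}
  ]
}}

```text
clock: 16.45
eef_pos: [521.8, 218.8, 186.1]
tcp_rot: [3.141, 0.005, -2.92]
contact_force: [0.1, -0.1, -0.2]
opening: 0.99
grasp_force: 0.0
```

```bash
python3 - <<'E'
from h import *
import pickle
w=imaging.grab_frame("wrist"); pickle.dump(w,open("w9.pkl","wb"))
lips(w,"yellow"); lips(w,"green"); lips(w,"red")
go(515.5,-314.5,np.pi+.22)
cv2.imwrite("pics/w9.png",w["image"][:,:,::-1])
E
```

```text
yellow [ 236  154   80   84 4095] [275.6 199.9] [529.6 220.6]
yellow [ 233  131   87   12 1043] [276.  136.5] [474.4 208.6]
yellow [230 120  92   9 671] [277.3 124. ] [464.  207.5]
yellow [235 241  82   8 494] [276.  245.3] [573.2 230.8]
yellow [257 154   3   2   4] [258.  154.8] [493.  196.8]
yellow [241 128   3   1   3] [242. 128.] [473.8 178.9]
green [   9   84   91   12 1030] [55.4 89.7] [477.2  23.3]
green [  0  71  97  10 919] [47.8 75.3] [467.3  17. ]
green [ 33 189  83  10 747] [ 73.8 193.1] [563.1  41.7]
green [ 31 202  85   8 609] [ 73.  205.8] [575.5  41.5]
green [342 407   8   7  30] [344.9 409.9] [753.  350.8]
green [349 408   4   7  10] [350.7 410.8] [752.9 357.6]
red [463 167  77  37 881] [500.8 185.1] [472.1 414.4]
red [418 253  71  32 704] [452.9 268.4] [559.3 403.5]
red [472 157  79  36 677] [510.5 174.9] [461.5 419. ]
red [411 264  76  31 633] [448.4 279. ] [571.2 403.5]
red [471 157   1   1   1] [471. 157.] [454.3 378.6]
16.5 [521.5 218.7 185.5] [ 3.141  0.004 -2.92 ] [ 0.39  0.31  1.81  0.    1.02 -1.4 ] 0.997 [-0.1  0.3  0.4] 0.0
tx 122.8 ty -518.9 wz 0.001
```

View pics/w9.png

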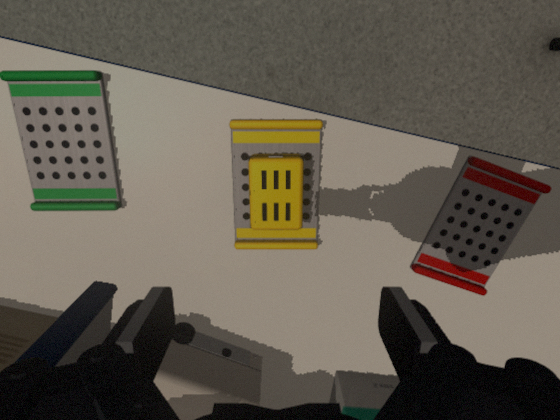

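Yellow lies flat and centred on its stand (276,190). Back for the green one.

{"fn": "arm_command", "kwargs": {
  "deltas": [
    {"hand": 85,"tx": 7,"ty": -30,"tz": 0,"wx": 0,"wy": 0,"wz": 0},
    {"hand": 85,"tx": 14,"ty": -59,"tz": 0,"wx": 0,"wy": 0,"wz": 0},
    {"hand": 85,"tx": 14,"ty": -59,"tz": 0,"wx": 0,"wy": 0,"wz": 0},
    {"hand": 85,"tx": 14,"ty": -59,"tz": 0,"wx": 0,"wy": 0,"wz": 0},
    {"hand": 85,"tx": 14,"ty": -59,"tz": 0,"wx": 0,"wy": 0,"wz": 0},
    {"hand": 85,"tx": 14,"ty": -59,"tz": 0,"wx": 0,"wy": 0,"wz": 0},
    {"hand": 85,"tx": 14,"ty": -59,"tz": 0,"wx": 0,"wy": 0,"wz": 0},
    {"hand": 85,"tx": 14,"ty": -59,"tz": 0,"wx": 0,"wy": 0,"wz": 0}
  ]
}}

```text
clock: 17.5
eef_pos: [513.9, -238.7, 180.9]
tcp_rot: [3.14, -0.002, -2.921]
contact_force: [0.5, 0.3, 0.3]
opening: 0.997
grasp_force: 0.0
```

{"fn": "arm_command", "kwargs": {
  "deltas": [
    {"hand": 85,"tx": 14,"ty": -59,"tz": 0,"wx": 0,"wy": 0,"wz": 0},
    {"hand": 85,"tx": 4,"ty": -17,"tz": 0,"wx": 0,"wy": 0,"wz": 0},
    {"hand": 85,"tx": 0,"ty": 0,"tz": 0,"wx": 0,"wy": 0,"wz": 0}
  ]
}}

```text
clock: 17.88
eef_pos: [513.3, -315.2, 181.0]
tcp_rot: [3.14, -0.002, -2.922]
contact_force: [0.1, 1.2, -0.3]
opening: 0.998
grasp_force: 0.0
```

```bash
cat >> h.py <<'E'
def rect(f,col,z,s=110,v=50,box=None):
    """min-area rectangle of the largest blob of the colour, its lid taken at height z"""
    h=cv2.cvtColor(f["image"],cv2.COLOR_RGB2HSV); lo,hi=HUE[col]; H=h[:,:,0]
    m=(((H>=lo)&(H<=hi) if lo<hi else (H>=lo)|(H<=hi))&(h[:,:,1]>s)&(h[:,:,2]>v)).astype(np.uint8)
    m=cv2.morphologyEx(m,cv2.MORPH_CLOSE,np.ones((9,9)))
    c=max(cv2.findContours(m,cv2.RETR_EXTERNAL,cv2.CHAIN_APPROX_NONE)[0],key=cv2.contourArea).reshape(-1,2)
    W=np.array([p2w(f,u,v,z)[:2] for u,v in c],np.float32)
    (cx,cy),(w,l),a=cv2.minAreaRect(W)
    print(col,"c %.1f %.1f size %.1f %.1f ang %.3f"%(cx,cy,w,l,np.radians(a)))
E
python3 - <<'E'
from h import *
import pickle
go(515.5,-314.5,np.pi+.22)
w=imaging.grab_frame("wrist"); pickle.dump(w,open("w10.pkl","wb"))
rect(w,"green",56);rect(w,"green",56,v=90);rect(w,"green",56,v=110)
cv2.imwrite("pics/w10.png",cv2.resize(w["image"][60:300,130:430,::-1],(750,600),interpolation=cv2.INTER_CUBIC))
E
```

```text
17.88 [ 513.3 -315.2  181. ] [ 3.140e+00 -2.000e-03 -2.922e+00] [-0.55  0.37  1.73  0.    1.04 -2.34] 0.998 [ 0.1  1.2 -0.3] 0.0
tx -2.3 ty 0.2 wz -0.001
green c 512.7 -315.7 size 74.5 54.1 ang 0.187
green c 513.7 -316.5 size 71.8 51.6 ang 0.202
green c 490.2 -339.6 size 13.5 23.5 ang 0.935
```

View pics/w10.png

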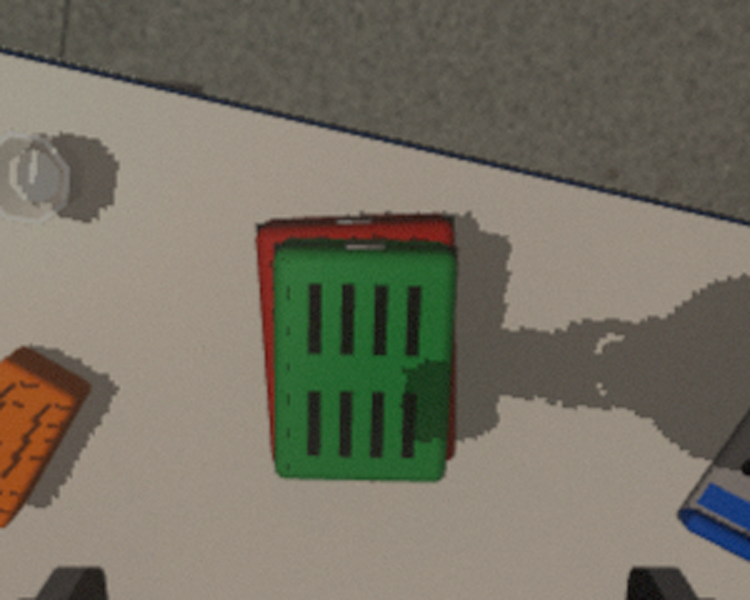

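View: green lid corners at crop px (274,252),(455,254),(443,480),(276,478); it lies where expected. Grasping.

{"fn": "arm_command", "kwargs": {
  "deltas": [
    {"hand": 85,"tx": -1,"ty": -0.8,"tz": 50,"wx": 0,"wy": 0,"wz": 0.02},
    {"hand": 85,"tx": 0,"ty": 0,"tz": 55,"wx": 0,"wy": 0,"wz": 0},
    {"hand": 85,"tx": 0,"ty": 0,"tz": 28,"wx": 0,"wy": 0,"wz": 0},
    {"hand": 85,"tx": 0,"ty": 0,"tz": 14,"wx": 0,"wy": 0,"wz": 0},
    {"hand": 70,"tx": 0,"ty": 0,"tz": 0,"wx": 0,"wy": 0,"wz": 0},
    {"hand": 64,"tx": 0,"ty": 0,"tz": 0,"wx": 0,"wy": 0,"wz": 0},
    {"hand": 50,"tx": 0,"ty": 0,"tz": 0,"wx": 0,"wy": 0,"wz": 0},
    {"hand": 46,"tx": 0,"ty": 0,"tz": 0,"wx": 0,"wy": 0,"wz": 0}
  ],
  "squeeze": 40
}}

```text
clock: 18.92
eef_pos: [516.4, -316.1, 37.2]
tcp_rot: [-3.14, 0.002, -2.941]
contact_force: [0.3, 1.9, 6.3]
opening: 0.645
grasp_force: 43.2
```

{"fn": "arm_command", "kwargs": {
  "deltas": [
    {"hand": 46,"tx": 0,"ty": 0,"tz": 0,"wx": 0,"wy": 0,"wz": 0},
    {"hand": 46,"tx": 0,"ty": 0,"tz": 0,"wx": 0,"wy": 0,"wz": 0}
  ]
}}

```text
clock: 19.18
eef_pos: [516.3, -316.1, 37.2]
tcp_rot: [-3.14, 0.002, -2.941]
contact_force: [-0.2, 2.7, 7.1]
opening: 0.644
grasp_force: 43.2
```

{"fn": "arm_command", "kwargs": {
  "deltas": [
    {"hand": 46,"tx": 0,"ty": 0,"tz": -10,"wx": 0,"wy": 0,"wz": 0},
    {"hand": 46,"tx": 0,"ty": 0,"tz": -40,"wx": 0,"wy": 0,"wz": 0},
    {"hand": 46,"tx": 0,"ty": 0,"tz": -45,"wx": 0,"wy": 0,"wz": 0},
    {"hand": 46,"tx": 0,"ty": 0,"tz": -20,"wx": 0,"wy": 0,"wz": 0},
    {"hand": 46,"tx": 0,"ty": 0,"tz": 0,"wx": 0,"wy": 0,"wz": 0}
  ]
}}

```text
clock: 19.8
eef_pos: [516.3, -316.4, 152.8]
tcp_rot: [-3.139, 0.003, -2.941]
contact_force: [0.3, 0.4, -3.0]
opening: 0.643
grasp_force: 43.6
```

{"fn": "arm_command", "kwargs": {
  "deltas": [
    {"hand": 46,"tx": -6,"ty": 26,"tz": 0,"wx": 0,"wy": 0,"wz": 0},
    {"hand": 46,"tx": -12.5,"ty": 57,"tz": 0,"wx": 0,"wy": 0,"wz": 0},
    {"hand": 46,"tx": -12.5,"ty": 57,"tz": 0,"wx": 0,"wy": 0,"wz": 0},
    {"hand": 46,"tx": -12.5,"ty": 57,"tz": 0,"wx": 0,"wy": 0,"wz": 0},
    {"hand": 46,"tx": -12.5,"ty": 57,"tz": 0,"wx": 0,"wy": 0,"wz": 0},
    {"hand": 46,"tx": -12.5,"ty": 57,"tz": 0,"wx": 0,"wy": 0,"wz": 0},
    {"hand": 46,"tx": -6,"ty": 25,"tz": 0,"wx": 0,"wy": 0,"wz": 0},
    {"hand": 46,"tx": 0,"ty": 0,"tz": 20,"wx": 0,"wy": 0,"wz": -0.021}
  ]
}}

```text
clock: 20.8
eef_pos: [521.5, 30.5, 130.4]
tcp_rot: [-3.142, 0.001, -2.916]
contact_force: [0.5, -0.3, -1.9]
opening: 0.649
grasp_force: 43.6
```

{"fn": "arm_command", "kwargs": {
  "deltas": [
    {"hand": 46,"tx": 0,"ty": 0,"tz": 50,"wx": 0,"wy": 0,"wz": 0},
    {"hand": 46,"tx": 0,"ty": 0,"tz": 25,"wx": 0,"wy": 0,"wz": 0},
    {"hand": 46,"tx": 0,"ty": 0,"tz": 5,"wx": 0,"wy": 0,"wz": 0},
    {"hand": 46,"tx": 0,"ty": 0,"tz": 0,"wx": 0,"wy": 0,"wz": 0}
  ]
}}

```text
clock: 21.3
eef_pos: [521.0, 28.4, 50.3]
tcp_rot: [3.141, -0.001, -2.919]
contact_force: [-0.8, -0.6, -1.5]
opening: 0.643
grasp_force: 43.5
```

```bash
python3 - <<'E'
from h import *
import pickle
go(522.5,28,np.pi+.222)
w=imaging.grab_frame("wrist"); pickle.dump(w,open("w11.pkl","wb"))
lips(w,"green")
cv2.imwrite("pics/w11.png",w["image"][:,:,::-1])
E
```

```text
21.3 [521.   28.4  50.3] [ 3.141e+00 -1.000e-03 -2.919e+00] [ 0.05  0.45  1.99 -0.    0.71 -1.74] 0.643 [-0.8 -0.6 -1.5] 43.5
tx -1.4 ty -0.7 wz 0.000
green [  204   210   147   171 19182] [276.3 291.8] [542.9  33.9]
green [ 203  164  145   18 2542] [276.  172.6] [476.5  18.8]
green [ 197  144  157   17 2393] [276.8 152.6] [466.6  17. ]
green [224 200 118   9 599] [285.9 203.9] [491.4  27.4]
green [221 203   2   2   3] [221.3 203.3] [498.4  -5.3]
green [227 201   2   2   2] [227.5 201.5] [496.8  -2.4]
```

{"fn": "arm_command", "kwargs": {
  "deltas": [
    {"hand": 46,"tx": -1.8,"ty": 0,"tz": 12,"wx": 0,"wy": 0,"wz": 0},
    {"hand": 46,"tx": 0,"ty": 0,"tz": 12,"wx": 0,"wy": 0,"wz": 0},
    {"hand": 46,"tx": 0,"ty": 0,"tz": 5,"wx": 0,"wy": 0,"wz": 0},
    {"hand": 46,"tx": 0,"ty": 0,"tz": 2,"wx": 0,"wy": 0,"wz": 0},
    {"hand": 46,"tx": 0,"ty": 0,"tz": 1,"wx": 0,"wy": 0,"wz": 0},
    {"hand": 46,"tx": 0,"ty": 0,"tz": 0,"wx": 0,"wy": 0,"wz": 0}
  ]
}}

```text
clock: 22.1
eef_pos: [523.1, 28.8, 18.6]
tcp_rot: [-3.142, 0.0, -2.919]
contact_force: [-0.0, 0.1, -1.4]
opening: 0.643
grasp_force: 43.6
```

{"fn": "arm_command", "kwargs": {
  "deltas": [
    {"hand": 46,"tx": 0,"ty": 0,"tz": 1,"wx": 0,"wy": 0,"wz": 0},
    {"hand": 46,"tx": 0,"ty": 0,"tz": 0,"wx": 0,"wy": 0,"wz": 0}
  ]
}}

```text
clock: 22.35
eef_pos: [523.0, 28.8, 17.5]
tcp_rot: [-3.142, 0.0, -2.919]
contact_force: [-0.7, -0.2, -2.9]
opening: 0.638
grasp_force: 43.6
```

{"fn": "arm_command", "kwargs": {
  "deltas": [
    {"hand": 46,"tx": 0,"ty": 0,"tz": 1,"wx": 0,"wy": 0,"wz": 0},
    {"hand": 46,"tx": 0,"ty": 0,"tz": 0,"wx": 0,"wy": 0,"wz": 0}
  ]
}}

```text
clock: 22.6
eef_pos: [522.9, 28.8, 16.4]
tcp_rot: [3.142, -0.0, -2.919]
contact_force: [0.0, 0.2, -2.0]
opening: 0.648
grasp_force: 43.6
```

{"fn": "arm_command", "kwargs": {
  "deltas": [
    {"hand": 46,"tx": 0,"ty": 0,"tz": 0.8,"wx": 0,"wy": 0,"wz": 0},
    {"hand": 46,"tx": 0,"ty": 0,"tz": 0,"wx": 0,"wy": 0,"wz": 0}
  ]
}}

```text
clock: 22.85
eef_pos: [522.9, 28.8, 15.6]
tcp_rot: [3.142, -0.0, -2.919]
contact_force: [0.5, -0.2, -1.9]
opening: 0.642
grasp_force: 43.6
```

{"fn": "arm_command", "kwargs": {
  "deltas": [
    {"hand": 46,"tx": 0,"ty": 0,"tz": 0.8,"wx": 0,"wy": 0,"wz": 0},
    {"hand": 46,"tx": 0,"ty": 0,"tz": 0,"wx": 0,"wy": 0,"wz": 0}
  ]
}}

```text
clock: 23.1
eef_pos: [523.0, 28.8, 15.1]
tcp_rot: [-3.142, 0.0, -2.919]
contact_force: [-1.2, 0.2, 3.0]
opening: 0.647
grasp_force: 44.1
```

{"fn": "arm_command", "kwargs": {
  "deltas": [
    {"hand": 70,"tx": 0,"ty": 0,"tz": 0,"wx": 0,"wy": 0,"wz": 0},
    {"hand": 75,"tx": 0,"ty": 0,"tz": 0,"wx": 0,"wy": 0,"wz": 0},
    {"hand": 85,"tx": 0,"ty": 0,"tz": 0,"wx": 0,"wy": 0,"wz": 0},
    {"hand": 85,"tx": 0,"ty": 0,"tz": -10,"wx": 0,"wy": 0,"wz": 0},
    {"hand": 85,"tx": 0,"ty": 0,"tz": -50,"wx": 0,"wy": 0,"wz": 0},
    {"hand": 85,"tx": 0,"ty": 0,"tz": -60,"wx": 0,"wy": 0,"wz": 0},
    {"hand": 85,"tx": 0,"ty": 0,"tz": -35,"wx": 0,"wy": 0,"wz": 0},
    {"hand": 85,"tx": 0,"ty": 0,"tz": 0,"wx": 0,"wy": 0,"wz": 0}
  ]
}}

```text
clock: 24.1
eef_pos: [525.0, 28.9, 173.6]
tcp_rot: [-3.141, 0.006, -2.919]
contact_force: [-0.0, -0.4, -0.6]
opening: 0.994
grasp_force: 0.0
```

```bash
python3 - <<'E'
from h import *
import pickle
w=imaging.grab_frame("wrist"); pickle.dump(w,open("w12.pkl","wb"))
lips(w,"green"); h=cv2.cvtColor(w["image"],cv2.COLOR_RGB2HSV)
g=w.copy(); im=w["image"].copy(); im[:148]=0; im[238:]=0; im[:,:230]=0; im[:,330:]=0; g["image"]=im; rect(g,"green",34)
go(515.5,-315.5,np.pi+.262)
cv2.imwrite("pics/w12.png",w["image"][:,:,::-1])
E
```

```text
green [ 236  148   82   94 5496] [276.8 195.7] [525.5  29.8]
green [232 132  89  12 979] [276.1 138. ] [477.6  18.5]
green [229 120  96  10 861] [276.9 124.6] [467.   16.8]
green [234 245  85   9 647] [277.2 249.5] [575.1  41.4]
green [266 146   1   1   1] [266. 146.] [485.8  11.7]
green [245 245   1   1   1] [245. 245.] [577.2  11.9]
green c 519.1 28.1 size 74.4 68.2 ang 0.222
24.15 [523.7  28.8 171.6] [-3.141e+00  3.000e-03 -2.919e+00] [ 0.05  0.27  1.91  0.    0.97 -1.74] 0.995 [-0.5 -0.4 -0.2] 0.0
tx 83.9 ty -334.0 wz -0.040
```

{"fn": "arm_command", "kwargs": {
  "deltas": [
    {"hand": 85,"tx": 7,"ty": -28,"tz": 0,"wx": 0,"wy": 0,"wz": 0},
    {"hand": 85,"tx": 14,"ty": -56,"tz": 0,"wx": 0,"wy": 0,"wz": 0},
    {"hand": 85,"tx": 14,"ty": -56,"tz": 0,"wx": 0,"wy": 0,"wz": 0},
    {"hand": 85,"tx": 14,"ty": -56,"tz": 0,"wx": 0,"wy": 0,"wz": 0},
    {"hand": 85,"tx": 14,"ty": -56,"tz": 0,"wx": 0,"wy": 0,"wz": 0},
    {"hand": 85,"tx": 14,"ty": -56,"tz": 0,"wx": 0,"wy": 0,"wz": 0},
    {"hand": 85,"tx": 7,"ty": -26,"tz": 0,"wx": 0,"wy": 0,"wz": -0.04},
    {"hand": 85,"tx": 0,"ty": 0,"tz": 0,"wx": 0,"wy": 0,"wz": 0}
  ]
}}

```text
clock: 25.15
eef_pos: [513.5, -316.9, 168.3]
tcp_rot: [3.14, -0.002, -2.882]
contact_force: [-0.6, 0.6, 0.6]
opening: 0.993
grasp_force: 0.0
```

```bash
python3 - <<'E'
from h import *
import pickle
go(515.5,-315.5,np.pi+.262)
w=imaging.grab_frame("wrist"); pickle.dump(w,open("w13.pkl","wb"))
for v in(50,80,110): rect(w,"red",28,v=v); 
lips(w,"red",28)
E
```

```text
25.15 [ 513.5 -316.9  168.3] [ 3.140e+00 -2.000e-03 -2.882e+00] [-0.56  0.39  1.74 -0.    1.02 -2.39] 0.993 [-0.6  0.6  0.6] 0.0
tx -2.3 ty 0.8 wz -0.002
red c 513.4 -316.9 size 86.6 64.7 ang 0.254
red c 514.6 -316.7 size 84.3 64.6 ang 0.254
red c 515.4 -317.7 size 83.1 62.5 ang 0.249
red [ 235  149   82  103 6920] [275.2 199.2] [ 510.9 -317.7]
red [165 384 107  21 511] [215.9 393.3] [ 718.6 -323.7]
red [218 377   3   2   4] [218.8 377.5] [ 699.  -324.9]
red [215 383   3   2   3] [216.  383.7] [ 707.  -325.9]
red [263 403   3   1   3] [264. 403.] [ 718.4 -274.5]
red [172 377   2   2   2] [172.5 377.5] [ 710.5 -368.4]
```

{"fn": "arm_command", "kwargs": {
  "deltas": [
    {"hand": 85,"tx": -1.9,"ty": -0.6,"tz": 50,"wx": 0,"wy": 0,"wz": 0.006},
    {"hand": 85,"tx": 0,"ty": 0,"tz": 58,"wx": 0,"wy": 0,"wz": 0},
    {"hand": 85,"tx": 0,"ty": 0,"tz": 34,"wx": 0,"wy": 0,"wz": 0},
    {"hand": 85,"tx": 0,"ty": 0,"tz": 16,"wx": 0,"wy": 0,"wz": 0},
    {"hand": 78,"tx": 0,"ty": 0,"tz": 0,"wx": 0,"wy": 0,"wz": 0},
    {"hand": 74,"tx": 0,"ty": 0,"tz": 0,"wx": 0,"wy": 0,"wz": 0},
    {"hand": 60,"tx": 0,"ty": 0,"tz": 0,"wx": 0,"wy": 0,"wz": 0},
    {"hand": 56,"tx": 0,"ty": 0,"tz": 0,"wx": 0,"wy": 0,"wz": 0}
  ],
  "squeeze": 45
}}

```text
clock: 26.2
eef_pos: [517.7, -316.1, 13.9]
tcp_rot: [-3.14, 0.002, -2.886]
contact_force: [-0.4, 1.7, 5.8]
opening: 0.756
grasp_force: 49.6
```

{"fn": "arm_command", "kwargs": {
  "deltas": [
    {"hand": 56,"tx": 0,"ty": 0,"tz": 0,"wx": 0,"wy": 0,"wz": 0},
    {"hand": 56,"tx": 0,"ty": 0,"tz": 0,"wx": 0,"wy": 0,"wz": 0}
  ]
}}

```text
clock: 26.45
eef_pos: [517.7, -316.1, 13.9]
tcp_rot: [-3.14, 0.002, -2.886]
contact_force: [-1.1, 1.8, 6.4]
opening: 0.756
grasp_force: 49.6
```

{"fn": "arm_command", "kwargs": {
  "deltas": [
    {"hand": 56,"tx": 0,"ty": 0,"tz": -10,"wx": 0,"wy": 0,"wz": 0},
    {"hand": 56,"tx": 0,"ty": 0,"tz": -45,"wx": 0,"wy": 0,"wz": 0},
    {"hand": 56,"tx": 0,"ty": 0,"tz": -55,"wx": 0,"wy": 0,"wz": 0},
    {"hand": 56,"tx": 0,"ty": 0,"tz": -25,"wx": 0,"wy": 0,"wz": 0},
    {"hand": 56,"tx": 0,"ty": 0,"tz": 0,"wx": 0,"wy": 0,"wz": 0}
  ]
}}

```text
clock: 27.08
eef_pos: [517.9, -316.5, 149.9]
tcp_rot: [-3.138, 0.004, -2.886]
contact_force: [-0.4, -0.3, -2.7]
opening: 0.752
grasp_force: 51.7
```

{"fn": "arm_command", "kwargs": {
  "deltas": [
    {"hand": 56,"tx": -7,"ty": 27,"tz": 0,"wx": 0,"wy": 0,"wz": 0},
    {"hand": 56,"tx": -14.2,"ty": 54,"tz": 0,"wx": 0,"wy": 0,"wz": 0},
    {"hand": 56,"tx": -14.2,"ty": 54,"tz": 0,"wx": 0,"wy": 0,"wz": 0},
    {"hand": 56,"tx": -14.2,"ty": 54,"tz": 0,"wx": 0,"wy": 0,"wz": 0},
    {"hand": 56,"tx": -14.2,"ty": 54,"tz": 0,"wx": 0,"wy": 0,"wz": 0},
    {"hand": 56,"tx": -14.2,"ty": 54,"tz": 0,"wx": 0,"wy": 0,"wz": 0},
    {"hand": 56,"tx": -14.2,"ty": 54,"tz": 0,"wx": 0,"wy": 0,"wz": 0},
    {"hand": 56,"tx": -14.2,"ty": 54,"tz": 0,"wx": 0,"wy": 0,"wz": 0}
  ]
}}

```text
clock: 28.08
eef_pos: [515.7, 104.7, 145.7]
tcp_rot: [3.142, -0.002, -2.885]
contact_force: [1.0, -0.5, -1.7]
opening: 0.755
grasp_force: 51.7
```

{"fn": "arm_command", "kwargs": {
  "deltas": [
    {"hand": 56,"tx": -14.2,"ty": 54,"tz": 0,"wx": 0,"wy": 0,"wz": 0},
    {"hand": 56,"tx": -14.2,"ty": 54,"tz": 0,"wx": 0,"wy": 0,"wz": 0},
    {"hand": 56,"tx": -14.2,"ty": 54,"tz": 0,"wx": 0,"wy": 0,"wz": 0},
    {"hand": 56,"tx": -14.2,"ty": 54,"tz": 0,"wx": 0,"wy": 0,"wz": 0},
    {"hand": 56,"tx": -7,"ty": 27,"tz": 0,"wx": 0,"wy": 0,"wz": 0},
    {"hand": 56,"tx": 0,"ty": 0,"tz": 0,"wx": 0,"wy": 0,"wz": 0.132},
    {"hand": 56,"tx": 0,"ty": 0,"tz": 0,"wx": 0,"wy": 0,"wz": 0.132},
    {"hand": 56,"tx": 0,"ty": 0,"tz": 0,"wx": 0,"wy": 0,"wz": 0.132}
  ]
}}

```text
clock: 29.08
eef_pos: [516.0, 353.9, 145.0]
tcp_rot: [-3.14, -0.002, 2.998]
contact_force: [-0.0, -0.2, -2.2]
opening: 0.758
grasp_force: 51.7
```

```bash
python3 - <<'E'
from h import *
go(518.9,411,np.pi-.14)
w=imaging.grab_frame("wrist"); lips(w,"red")
E
```

```text
29.07 [516.  353.9 145. ] [-3.140e+00 -2.000e-03  2.998e+00] [ 0.6   0.45  1.7  -0.    1.   -0.83] 0.758 [-0.  -0.2 -2.2] 51.7
tx 5.3 ty 57.0 wz -0.004
red [  191   186   205   196 26320] [279.1 279.3] [580.8 347.3]
red [ 304  131  100   15 1303] [353.3 138.3] [472.1 418.8]
red [ 302  118  108   12 1143] [355.2 123.7] [461.7 421. ]
red [249 231   4   4   7] [250.4 232.7] [535.4 330.2]
red [222 253   2   4   5] [222.8 254.6] [551.3 304.2]
red [248 229   2   3   3] [248.3 230. ] [532.9 328.9]
```

{"fn": "arm_command", "kwargs": {
  "deltas": [
    {"hand": 56,"tx": 2.5,"ty": 29,"tz": 0,"wx": 0,"wy": 0,"wz": 0},
    {"hand": 56,"tx": 2.3,"ty": 28.5,"tz": 10,"wx": 0,"wy": 0,"wz": 0},
    {"hand": 56,"tx": 0,"ty": 0,"tz": 45,"wx": 0,"wy": 0,"wz": 0},
    {"hand": 56,"tx": 0,"ty": 0,"tz": 28,"wx": 0,"wy": 0,"wz": 0},
    {"hand": 56,"tx": 0,"ty": 0,"tz": 8,"wx": 0,"wy": 0,"wz": 0},
    {"hand": 56,"tx": 0,"ty": 0,"tz": 0,"wx": 0,"wy": 0,"wz": 0}
  ]
}}

```text
clock: 29.88
eef_pos: [520.0, 412.2, 55.2]
tcp_rot: [-3.141, -0.001, 3.003]
contact_force: [-0.4, -0.3, -1.5]
opening: 0.756
grasp_force: 51.7
```

```bash
python3 - <<'E'
from h import *
go(519.5,411.5,np.pi-.14)
w=imaging.grab_frame("wrist"); lips(w,"red")
h=cv2.cvtColor(w["image"],cv2.COLOR_RGB2HSV); m=((h[:,:,0]>=172)|(h[:,:,0]<=5))&(h[:,:,1]>110)&(h[:,:,2]>50)
for r_ in range(140,260,6): 
    c=np.where(m[r_])[0]; print(r_,(c.min(),c.max(),len(c)) if len(c) else '',end=' ')
for k in (205,240,276,312,345): print(k,np.where(m[120:185,k])[0]+120)
E
```

```text
29.88 [520.  412.2  55.2] [-3.141e+00 -1.000e-03  3.003e+00] [ 0.67  0.61  1.66 -0.    0.87 -0.76] 0.756 [-0.4 -0.3 -1.5] 51.7
tx 0.4 ty -0.7 wz 0.001
red [  191   185   171   197 25696] [276.2 279.4] [537.  410.3]
red [ 206  154  144   21 2634] [277.8 163.8] [471.3 420.4]
red [ 200  135  156   18 2516] [277.3 143.5] [461.1 421.6]
red [225 228   1   2   2] [225.  228.5] [502.4 387. ]
red [247 241   2   1   2] [247.5 241. ] [511.3 398. ]
red [248 232   1   1   1] [248. 232.] [506.1 399.1]
140 (np.int64(201), np.int64(354), 154) 146 (np.int64(200), np.int64(354), 155) 152 (np.int64(205), np.int64(256), 52) 158 (np.int64(206), np.int64(348), 143) 164 (np.int64(207), np.int64(348), 142) 170 (np.int64(207), np.int64(348), 142) 176  182  188 (np.int64(204), np.int64(349), 145) 194 (np.int64(202), np.int64(352), 120) 200 (np.int64(194), np.int64(359), 166) 206 (np.int64(192), np.int64(361), 170) 212 (np.int64(192), np.int64(361), 170) 218 (np.int64(192), np.int64(360), 169) 224 (np.int64(192), np.int64(360), 169) 230 (np.int64(193), np.int64(359), 125) 236 (np.int64(193), np.int64(359), 122) 242 (np.int64(194), np.int64(358), 121) 248 (np.int64(194), np.int64(358), 120) 254 (np.int64(195), np.int64(357), 117) 205 [138 139 140 141 142 143 144 145 146 147 148 149 150 151 152]
240 [136 137 138 139 140 141 142 143 144 145 146 147 148 149 150 151 152 155
 156 157 158 159 160 161 162 163 164 165 166 167 168 169 170 171 172 173]
276 [136 137 138 139 140 141 142 143 144 145 146 147 148 149 150 151 155 156
 157 158 159 160 161 162 163 164 165 166 167 168 169 170 171 172 173]
312 [135 136 137 138 139 140 141 142 143 144 145 146 147 148 149 150 151 155
 156 157 158 159 160 161 162 163 164 165 166 167 168 169 170 171 172]
345 [135 136 137 138 139 140 141 142 143 144 145 146 147 148 149 150 154 155
 156 157 158 159 160 161 162 163 164 165 166 167 168 169 170 171 172]
```

{"fn": "arm_command", "kwargs": {
  "deltas": [
    {"hand": 56,"tx": 0.7,"ty": 1.2,"tz": 12,"wx": 0,"wy": 0,"wz": -0.013},
    {"hand": 56,"tx": 0,"ty": 0,"tz": 12,"wx": 0,"wy": 0,"wz": 0},
    {"hand": 56,"tx": 0,"ty": 0,"tz": 6,"wx": 0,"wy": 0,"wz": 0},
    {"hand": 56,"tx": 0,"ty": 0,"tz": 2,"wx": 0,"wy": 0,"wz": 0},
    {"hand": 56,"tx": 0,"ty": 0,"tz": 1,"wx": 0,"wy": 0,"wz": 0},
    {"hand": 56,"tx": 0,"ty": 0,"tz": 0,"wx": 0,"wy": 0,"wz": 0}
  ]
}}

```text
clock: 30.68
eef_pos: [519.9, 413.4, 23.1]
tcp_rot: [3.141, 0.0, 3.015]
contact_force: [-0.2, -0.0, -1.0]
opening: 0.758
grasp_force: 51.7
```

{"fn": "arm_command", "kwargs": {
  "deltas": [
    {"hand": 56,"tx": 0,"ty": 0,"tz": 1,"wx": 0,"wy": 0,"wz": 0},
    {"hand": 56,"tx": 0,"ty": 0,"tz": 0,"wx": 0,"wy": 0,"wz": 0}
  ]
}}

```text
clock: 30.92
eef_pos: [519.8, 413.3, 22.0]
tcp_rot: [3.142, 0.0, 3.015]
contact_force: [-0.2, 0.0, -1.5]
opening: 0.755
grasp_force: 51.7
```

{"fn": "arm_command", "kwargs": {
  "deltas": [
    {"hand": 56,"tx": 0,"ty": 0,"tz": 0.8,"wx": 0,"wy": 0,"wz": 0},
    {"hand": 56,"tx": 0,"ty": 0,"tz": 0,"wx": 0,"wy": 0,"wz": 0}
  ]
}}

```text
clock: 31.18
eef_pos: [519.7, 413.2, 21.0]
tcp_rot: [-3.142, -0.0, 3.015]
contact_force: [-0.3, -0.4, -2.3]
opening: 0.753
grasp_force: 51.7
```

{"fn": "arm_command", "kwargs": {
  "deltas": [
    {"hand": 56,"tx": 0,"ty": 0,"tz": 0.8,"wx": 0,"wy": 0,"wz": 0},
    {"hand": 56,"tx": 0,"ty": 0,"tz": 0,"wx": 0,"wy": 0,"wz": 0}
  ]
}}

```text
clock: 31.42
eef_pos: [519.7, 413.3, 20.2]
tcp_rot: [-3.141, -0.0, 3.015]
contact_force: [-0.7, 0.4, -3.0]
opening: 0.751
grasp_force: 51.7
```

{"fn": "arm_command", "kwargs": {
  "deltas": [
    {"hand": 56,"tx": 0,"ty": 0,"tz": 0.6,"wx": 0,"wy": 0,"wz": 0},
    {"hand": 56,"tx": 0,"ty": 0,"tz": 0,"wx": 0,"wy": 0,"wz": 0}
  ]
}}

```text
clock: 31.68
eef_pos: [519.8, 413.3, 20.0]
tcp_rot: [3.142, 0.0, 3.015]
contact_force: [-1.9, -0.5, 2.2]
opening: 0.758
grasp_force: 52.2
```

Contact. I'll release and back off clear of it, then check.

{"fn": "arm_command", "kwargs": {
  "deltas": [
    {"hand": 80,"tx": 0,"ty": 0,"tz": 0,"wx": 0,"wy": 0,"wz": 0},
    {"hand": 85,"tx": 0,"ty": 0,"tz": 0,"wx": 0,"wy": 0,"wz": 0},
    {"hand": 85,"tx": 0,"ty": 0,"tz": 0,"wx": 0,"wy": 0,"wz": 0},
    {"hand": 85,"tx": 0,"ty": 0,"tz": -10,"wx": 0,"wy": 0,"wz": 0},
    {"hand": 85,"tx": 0,"ty": 0,"tz": -50,"wx": 0,"wy": 0,"wz": 0},
    {"hand": 85,"tx": 0,"ty": 0,"tz": -60,"wx": 0,"wy": 0,"wz": 0},
    {"hand": 85,"tx": 0,"ty": 0,"tz": -35,"wx": 0,"wy": 0,"wz": 0},
    {"hand": 85,"tx": 0,"ty": 0,"tz": 0,"wx": 0,"wy": 0,"wz": 0}
  ]
}}

```text
clock: 32.67
eef_pos: [521.5, 414.7, 179.2]
tcp_rot: [3.137, 0.005, 3.015]
contact_force: [0.1, -0.4, -0.4]
opening: 0.997
grasp_force: 0.0
```

```bash
python3 - <<'E'
from h import *
import pickle
st()
w=imaging.grab_frame("wrist"); g=pickle.load(open("w12.pkl","rb")); t=imaging.grab_frame("top")
lips(w,"red")
rs=lambda i,s:cv2.resize(i[:,:,::-1],s,interpolation=cv2.INTER_CUBIC)
a=np.hstack([rs(w["image"][100:280,180:380],(400,360)),rs(g["image"][100:280,180:380],(400,360))])
cv2.imwrite("pics/end.png",np.vstack([a,rs(t["image"][175:240,120:450],(800,158))]))
E
```

```text
32.67 [521.5 414.7 179.2] [3.137 0.005 3.015] [ 0.67  0.46  1.59  0.    1.08 -0.77] 0.997 [ 0.1 -0.4 -0.4] 0.0
red [ 229  130   90  121 8434] [273.4 190. ] [518. 414.]
red [226 119  95  10 875] [272.8 123.2] [461.5 420.9]
red [507 211   8   4  15] [510.1 212.7] [566.3 623. ]
```

View pics/end.png

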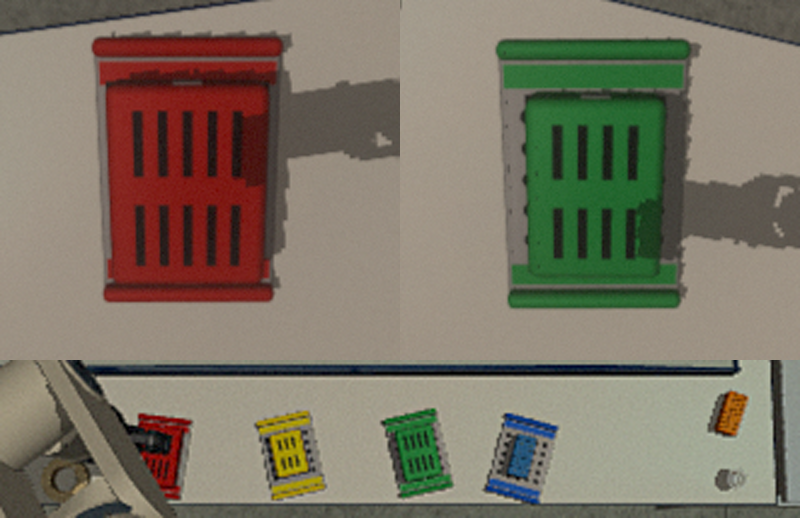

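All four lie flat between their lips. I'll do one numeric check of the lengthwise centring.

```bash
python3 - <<'E'
from h import *
import pickle
w=imaging.grab_frame("wrist"); g=pickle.load(open("w12.pkl","rb"))
y9=pickle.load(open("w9.pkl","rb"))
def m(f,a,b,la,lb,ca,cb):
    P=lambda u,v,z:p2w(f,u,v,z)[:2]
    c=(P(*a,34)+P(*b,34))/2; s=(P(*la,14)+P(*lb,14))/2; d=P(*lb,14)-P(*la,14); d/=np.linalg.norm(d); e=c-s
    print(c,s,"along %.1f across %.1f len %.1f"%(e@d,e@[-d[1],d[0]],np.linalg.norm(P(*a,34)-P(*b,34))))
k=lambda u,v:(180+u/2,100+v/2)
m(w,k(188,85),k(186,281),k(187,47),k(189,295),0,0)
m(g,k(595-400,96),k(594-400,276),k(594-400,49),k(594-400,299),0,0)
m(y9,(276,157),(276,230),(277,124),(276,245),0,0)
E
```

```text
[512.42636076 412.55908766] [513.53647436 412.76106761] along -1.1 across -0.3 len 82.1
[519.36091128  28.86494337] [521.02484145  29.0507965 ] along -1.7 across 0.2 len 75.3
[519.4339772  218.76527859] [518.44076153 218.97406635] along 0.9 across -0.4 len 63.8
```

All within 2 mm; the hand is clear, so I'm handing in.

```bash
python3 -c "
from rig import r
print(r.sign_off())"
```

```text
the job is handed in; nothing more can be done
None
```

I took the stack apart in order and handed the job in at about 33 s. The blue, yellow, green and red pieces each lie flat, lengthwise and roughly centred on their own stand: the cassettes measured within about 2 mm, the blue block judged from the picture. I did not touch the dish, the tape or the orange look-alike.

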